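# Mark a batch of padlocks on the latched carriage press

### The arm

A 6-joint arm with a two-finger parallel gripper is mounted at the origin on the work surface. World frame = base frame: x ahead of the robot, y to its left, z up, the work surface at z = 0. Lengths are in mm, angles in degrees, forces in N, time in s.
With the tool pointing down it reaches from about 350 to 875 mm from the base axis. Payload 4.2 kg.
Tool frame: the origin (TCP) lies at the very end of the fingers, on their centre line; the grasp point (between the pads) lies 19 mm behind it (r.tcp_to_grasp is the x of the grasp point in the tool frame, in mm); x points along the fingers, y is the direction in which the jaws open and shut, and the axes are right-handed (so a half turn about x gives the same grasp; the last joint's range is limited). The gripper opens to 85 mm and grips with 20 to 120 N. Pads are 22 mm wide; open, the fingers measure 114 mm over their backs; the gripper's body (76 mm by 85 mm) begins 54 mm behind the grasp point. The pads swing forward as they close: fully open they stand 13 mm farther back than shut.
Start: joints at [-61.444, 22.042, 0.453, 0, -68.411, -14.817], TCP at [148.46, -607.09, 231.312] pointing down, gripper open.
Joint ranges: [-179.83, 179.83], [-69.29, 118.12], [-61.27, 80.66], [-181.25, 117.63], [-171.15, -9.14], [-177.46, 177.46]. Speed limits (degrees/s): [159.86, 159.86, 180, 180, 180, 180].

### API

Orientations are given as [roll, pitch, yaw] about the fixed x, y, z axes, in that order (R = Rz(yaw) Ry(pitch) Rx(roll)).
In Python, from plant import sense, imaging, close_job, r gives the robot as it stands.
- The arm moves only by the tool apply_moves, never from a script. Its argument "plan" is text: rows parted by semicolons, each of 6 numbers parted by spaces: the shift along the world's x, y, z scaled (see below), then the turn, a rotation vector about the world's x, y, z scaled (see below). In form: tx ty tz ax ay az; .... A call has exactly 8 rows; each row is the pose to reach, as a shift and turn from the pose commanded when the call began; what a row does not reach only later rows make up. The controller multiplies each number of a shift by 500 mm and each number of a turn by 60 degrees. A row lasts 1/8 s, in which the tool goes at most 62.5 mm and 10.7 degrees, less where a joint would pass 70% of its speed; a pose out of reach is approached as far as the arm can. A call with a number of a shift or a turn outside -1 to 1 is refused whole. A call with a gripper value outside its range is refused whole. "jaw" is the opening in per cent of the stroke, from 0 (shut) to 100 (fully open), set as the call begins (left out, the last holds). The fingers move at their own pace and stop on an object; the grip force is fixed at half the most. Time passes only in rows, so rows that repeat a pose let the fingers close, or fill a call up. It gives the time, the measured TCP pose, the force and the opening at its end, in the units of the state.
- sense(): the state, without advancing time (a new reading comes with each control period).
- imaging.get_image(name): name is "scene" or "top"; returns the picture (384x512x3 uint8, red, green, blue); there is no depth.
- imaging.camera_params(name): a dict with "fx", "fy", "cx", "cy" (pixels), "camera_from_world" (4x4, takes a point from world to camera coordinates). Camera axes: x right, y up, looking along -z (the intrinsics and any distortion apply to the point x, -y, -z); pixel columns grow to the right and rows downward; lengths in mm; the calibration is good to about 2 mm. A picture is of the moment at which its call begins. camera_params takes no time and is no camera call.
- close_job(): hands the job in, once; it reports no verdict.
Trained networks look in the newest picture that a camera, given by its name, has taken for a name from the list of things; names that differ only in an ending like _2 or _b are one class to them, and where a whole thing is asked for, a point or a joint stands for the part that bears it (a point fixed in the world has none). Each returns a list of dicts, best first, with "p" (0 to 1); they miss things now and then, are a little off and sometimes report something else, mostly with a low value. They report only what shows in the picture. A call takes as long as a camera call. They do not tell look-alikes from the thing itself.
- imaging.boxes_of(camera, target): "rect" ([left, top, width, height] in pixels, round what is visible of it).
- imaging.silhouettes(camera, target): "region" (384x512 bool, what is visible of it) and "rect" ([left, top, width, height] in pixels, round what is visible of it).
- imaging.mark_of(camera, target): "uv" ([column, row] in pixels: a listed point, or the origin of a listed thing).
The state is a dict: "clock": time; "joints": joint angles; "qd": joint speeds; "joint_torque": joint torques, N m; "tcp_pos": TCP position; "ee_rot": TCP orientation; "ft_force": force on the tool from outside, world axes, zero at the start; "torque": the same for the moment, N m; "width": finger opening in mm.
Only numpy, scipy, OpenCV 4.12 (cv2) and the standard library are available. Lean on these libraries where they do the work, as an engineer would, in place of code of your own. Each camera call takes 0.05 s, during which the arm holds its last target. There are 200 camera calls.

### The job

Mark this batch of padlocks: lay each one flat in a bay of its own in the press's carriage, push the carriage along its slide until the detent clicks at the head end, and press the latch cap fully down so that it stays down and locks the carriage. Then push the palm knob on the head fully down and let it spring back up, press the latch cap again so that it pops up, bring the carriage fully back to the loading end, and lay all the padlocks flat on the floor of the grey tray. Leave the other things on the bench where they are.

Things in the scene. Friction and masses are not known exactly. Their poses are not given: they have to be found in the camera images.
- padlock0_mid (a point): brass padlock lying flat: body 50 x 36 mm and 24 mm thick, with a steel shackle, 82 mm long over all. This point is its centre, 12 mm above what it lies on; x runs along its length towards the shackle, y across its 36 mm width, z up. 0.25 kg give or take. Two or three padlocks are present
- padlock1_mid (a point): brass padlock lying flat: body 50 x 36 mm and 24 mm thick, with a steel shackle, 82 mm long over all. This point is its centre, 12 mm above what it lies on; x runs along its length towards the shackle, y across its 36 mm width, z up. 0.25 kg give or take. Two or three padlocks are present
- padlock2_mid (a point): brass padlock lying flat: body 50 x 36 mm and 24 mm thick, with a steel shackle, 82 mm long over all. This point is its centre, 12 mm above what it lies on; x runs along its length towards the shackle, y across its 36 mm width, z up. 0.25 kg give or take. Two or three padlocks are present
- carriage_mid (a point): Centre of the floor of the carriage, an open aluminium tray on the bed, 42 mm above the bench; y points along the slide to the head, x away from the robot, z up. Three bays centred at y = -78, 0, +78 mm, each 73 mm wide (y) and 96 mm long (x), so padlocks lie lengthwise along x. Ribs between bays and at the ends are 6 mm high, walls on the x sides 16 mm
- carriage (a joint): Carriage travel along its y, m: 0 at the loading end (all bays clear of the head; it may start up to 0.05 from there), 0.260 at the head end, where a spring detent holds it against the stop (engaged above 0.257). Slides with 2 N and stays where left; about 12 N into the detent or out of it. Cannot move while the latch is locked
- handle (a point): Grip point of the carriage's handle, which moves with it: an upright black post, 20 x 20 mm, sides along the carriage's x and y, 168 mm from carriage_mid, away from the head. Its top is 15 mm above this point, its foot 53 mm below
- cap_top (a point): Centre of the top of the latch cap: black, round, 34 mm across, on a stem in the grey housing on the robot's side of the bed; moves straight down. Axes as the carriage's. An arm beside it carries a pin that drops through a slot in the carriage's edge at the detent; elsewhere the pin strikes the edge after 4 mm and it cannot lock
- latch (a joint): How far the latch cap is down, m: 0 up (released), 0.023 at its stop. Pressed to the stop and let go it rises to about 0.014 and stays (locked); pressed to the stop again and let go it springs up to 0. A press well short of the stop changes nothing. The spring pushes back with 5 to 9 N
- ram_top (a point): Centre of the top of the black palm knob, 66 mm across, on top of the press's head, 245 mm above the bench when up. It moves straight down when pressed
- ram (a joint): How far the palm knob is pressed down, m: 0 up, 0.022 at its stop (marks the padlocks under the head). It takes 4 to 10 N and springs back up when let go
- tray_floor (a point): Centre of the inner floor of the finished tray: an open grey plastic tray fixed to the bench, inside 120 mm (x) by 260 mm (y), walls 5 mm thick and 17 mm high above the floor; the floor is 5 mm above the bench
- jar: glass jar with a metal lid, 70 mm across, 90 mm tall; leave alone
- spray: spray can, 52 mm across, 150 mm tall; leave alone
- tape: roll of black tape lying flat, 60 mm across, 24 mm high; leave alone
- oil: small bottle, 40 mm across, 110 mm tall; leave alone
- carton: cardboard box 100 x 75 x 50 mm; leave alone
- key: loose brass key lying flat, 70 mm long, 3 mm thick; leave alone
Things that resemble listed ones, but are neither listed nor needed, are in the scene too. What is shaped like the part that bears padlock2_mid but black is not meant.

How it is judged (in metres and radians):
On the way, in this order (a step that is already met when the one before it is completed fails the run):
1. every padlock lies flat in the carriage, one to a bay, the carriage short of the detent (x of padlock0_mid in the frame of carriage_mid between -0.03 and 0.03 m and y of padlock0_mid in the frame of carriage_mid between -0.115 and 0.115 m and z of padlock0_mid in the frame of carriage_mid between 0.008 and 0.016 m and x of padlock1_mid in the frame of carriage_mid between -0.03 and 0.03 m and y of padlock1_mid in the frame of carriage_mid between -0.115 and 0.115 m and z of padlock1_mid in the frame of carriage_mid between 0.008 and 0.016 m and x of padlock2_mid in the frame of carriage_mid between -0.03 and 0.03 m and y of padlock2_mid in the frame of carriage_mid between -0.115 and 0.115 m and z of padlock2_mid in the frame of carriage_mid between 0.008 and 0.016 m and horizontal distance between padlock0_mid and padlock1_mid above 0.045 m and horizontal distance between each of padlock0_mid, padlock1_mid and padlock2_mid above 0.045 m and value of joint carriage below 0.24 m), for 0.3 s.
2. the carriage is at the head end with its detent engaged (value of joint carriage above 0.2565 m), for 0.2 s.
3. the latch cap stays down by itself, locked, with the carriage at its detent (value of joint latch between 0.01 and 0.019 m and velocity of joint latch between -0.005 and 0.005 m/s and value of joint carriage above 0.2565 m), for 0.3 s.
4. the palm knob is pushed fully down while the carriage is locked (value of joint ram above 0.02 m and value of joint latch between 0.01 and 0.019 m), for 0.05 s.
5. the palm knob is up again and the latch cap has popped up (value of joint each of ram, latch below 0.003 m), for 0.2 s.
6. the carriage is back at the loading end (value of joint carriage below 0.01 m), for 0.2 s.
At the end, for the whole second after the job is handed in: All padlocks lie flat on the tray's floor (centres inside the tray, 8 to 16 mm above its floor, not stacked or on edge), the carriage is within 10 mm of its loading end, and the latch cap and palm knob are up (within 3 mm) (all of step 5 and x of padlock0_mid in the frame of tray_floor between -0.055 and 0.055 m and y of padlock0_mid in the frame of tray_floor between -0.125 and 0.125 m and z of padlock0_mid in the frame of tray_floor between 0.008 and 0.016 m and x of padlock1_mid in the frame of tray_floor between -0.055 and 0.055 m and y of padlock1_mid in the frame of tray_floor between -0.125 and 0.125 m and z of padlock1_mid in the frame of tray_floor between 0.008 and 0.016 m and x of padlock2_mid in the frame of tray_floor between -0.055 and 0.055 m and y of padlock2_mid in the frame of tray_floor between -0.125 and 0.125 m and z of padlock2_mid in the frame of tray_floor between 0.008 and 0.016 m and value of joint carriage below 0.01 m); the robot touches nothing.
It fails at once if another thing on the bench is displaced by more than 60 mm (distance of any of jar, spray, tape, oil, carton, key from where it was at the start of the episode above 0.06 m).
Of padlock0, padlock1, padlock2 only 2 to 3 are there at a start; the rules pass over those that are not, and their reading is None.
At some moment in a run one of padlock0, padlock1, padlock2 may be knocked a few centimetres aside while the robot is not near it.
Once in a run the grip may slacken for a moment while it holds something.
It also fails if it takes over 210 s, if anything falls off the work surface, if the arm or the gripper's body presses on something with over 40 N, if the wrist force passes 120 N, or if a joint passes its speed limit or range.

## Working session

There is one attempt and no reset: what is moved stays moved. The work goes in short steps, Python scripts to look and compute and a tool call to move; the robot and the scene stay as the last step left them, time stands still between calls to the robot, and variables do not carry over. Pictures are saved under pics/ and viewed, about 12 in all and at most 16, crops included, and the job is handed in when it is done.

Besides the shell and the picture viewer there is one more tool, called after "Request:" in YAML: its name, and indented under it one key for each argument. apply_moves: Moves the arm, as the interface text tells. Shifts and turns lie within -1 to 1; 1 stands for 500 mm of shift or 60 degrees of turn. Its arguments: {"type":"object","properties":{"plan":{"type":"string"},"jaw":{"type":"number"}},"required":["plan"]}

```bash
ls; mkdir -p pics; cat > h.py <<'E'
import numpy as np, cv2
from plant import sense, imaging, close_job, r
def ray(cam,uv):
    p=imaging.camera_params(cam); T=np.array(p["camera_from_world"])
    d=np.array([(uv[0]-p["cx"])/p["fx"],-(uv[1]-p["cy"])/p["fy"],-1.0])
    R=T[:3,:3]; return -R.T@T[:3,3], R.T@d
def at_z(cam,uv,z):
    o,d=ray(cam,uv); return o+d*(z-o[2])/d[2]
def proj(cam,P):
    p=imaging.camera_params(cam); T=np.array(p["camera_from_world"])
    c=T[:3,:3]@np.array(P)+T[:3,3]; return p["cx"]+p["fx"]*c[0]/-c[2], p["cy"]+p["fy"]*-c[1]/-c[2]
E
cat > look.py <<'E'
from h import *
import sys
n=sys.argv[1]
for c in ("scene","top"):
    im=imaging.get_image(c); cv2.imwrite(f"pics/{n}_{c}.png",cv2.cvtColor(im,cv2.COLOR_RGB2BGR))
E
python3 look.py a; python3 - <<'E'
from h import *
for c in("scene","top"):
    p=imaging.camera_params(c); print(c,{k:v for k,v in p.items() if k!="camera_from_world"}, ray(c,(256,192))[0].round(), ray(c,(256,192))[1].round(2))
    for t in ["padlock0_mid","carriage_mid","handle","cap_top","ram_top","tray_floor","key"]:
        print(c,t,[(np.round(x["uv"],1).tolist(),round(x["p"],2)) for x in imaging.mark_of(c,t)])
s=sense();print(s["clock"],s["tcp_pos"],s["ee_rot"],s["ft_force"],s["width"])
E
```

```text
pics
scene {'fx': 415.7434903264547, 'fy': 415.7434903264547, 'cx': 255.3159499850481, 'cy': 194.63147482583673} [ 920. -638. 1131.] [-0.36  0.52 -0.78]
scene padlock0_mid [([166.3, 275.6], 0.86)]
scene carriage_mid [([275.8, 254.8], 0.79)]
scene handle [([239.1, 289.9], 0.76)]
scene cap_top [([271.7, 202.3], 0.48)]
scene ram_top [([326.6, 157.9], 0.79), ([358.3, 153.5], 0.59)]
scene tray_floor [([291.5, 158.6], 0.91)]
scene key []
top {'fx': 393.25076530951594, 'fy': 393.25076530951594, 'cx': 258.7767158865317, 'cy': 193.9584099579898} [ 235.   12. 1440.] [ 0.19  0.01 -0.98]
top padlock0_mid [([351.3, 231.1], 0.78)]
top carriage_mid [([286.8, 164.7], 0.78)]
top handle [([331.3, 165.2], 0.81), ([206.5, 149.3], 0.72)]
top cap_top [([128.0, 195.9], 0.6), ([248.4, 189.6], 0.44), ([178.4, 215.6], 0.29)]
top ram_top [([208.0, 148.7], 0.57)]
top tray_floor [([178.7, 217.5], 0.73)]
top key [([306.8, 195.2], 0.5)]
0.8 [ 148.48479755 -607.06536602  231.33386636] [-42.06655006  89.99929513 -28.32317029] [0.03534269 0.0637001  0.12760984] 85.26375318386384
```

View pics/a_top.png

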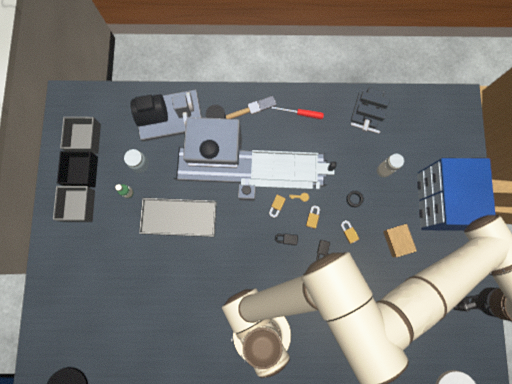

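View pics/a_scene.png

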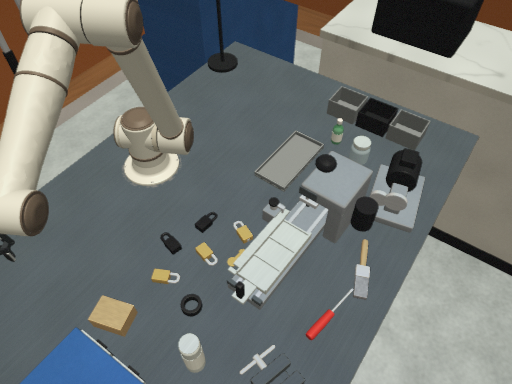

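The pictures show three brass padlocks at top (277,206), (313,216) and (349,231), two black look-alikes, the key at (299,197), the carriage around (287,167) with its handle at (331,166), the cap at (247,189), the knob at (208,148) and the tray at (178,217).

```bash
python3 - <<'E'
from h import *
for c in("top","scene"):
    im=imaging.get_image(c)
    zs=12
    for s in imaging.silhouettes(c,"padlock0_mid"):
        m=s["region"]; ys,xs=np.nonzero(m); col=im[m].mean(0)
        pts=np.array([at_z(c,(x,y),zs)[:2] for x,y in zip(xs,ys)])
        mu=pts.mean(0); w,v=np.linalg.eigh(np.cov((pts-mu).T)); ax=v[:,1]
        pr=(pts-mu)@ax
        print(c,round(s["p"],2),"ctr",mu.round(1),"ang",np.degrees(np.arctan2(ax[1],ax[0])).round(1),"ext",pr.min().round(),pr.max().round(),"col",col.round(),"skew",(pr**3).mean().round())
# hi-res crop
t=imaging.get_image("top")[120:260,160:370]; cv2.imwrite("pics/b_top.png",cv2.cvtColor(cv2.resize(t,None,fx=3.8,fy=3.8,interpolation=cv2.INTER_CUBIC),cv2.COLOR_RGB2BGR))
t=imaging.get_image("scene")[140:310,140:350]; cv2.imwrite("pics/b_scene.png",cv2.cvtColor(cv2.resize(t,None,fx=3.5,fy=3.5,interpolation=cv2.INTER_CUBIC),cv2.COLOR_RGB2BGR))
def tri(a,b):
    A=[ray("top",a),ray("scene",b)]
    M=np.zeros((3,3));v=np.zeros(3)
    for o,d in A:
        d=d/np.linalg.norm(d);P=np.eye(3)-np.outer(d,d);M+=P;v+=P@o
    return np.linalg.solve(M,v).round(1)
print("carr",tri((286.8,164.7),(275.8,254.8)),"handle",tri((331.3,165.2),(239.1,289.9)),"cap",tri((248.4,189.6),(271.7,202.3)),"ram",tri((208,148.7),(326.6,157.9)),"tray",tri((178.7,217.5),(291.5,158.6)))
print(at_z("top",(286.8,164.7),42),at_z("top",(331.3,165.2),95),at_z("top",(208,148.7),245),at_z("top",(178.7,217.5),5))
E
```

```text
top 0.49 ctr [ 360.1 -316. ] ang -151.9 ext -45.0 33.0 col [203. 176. 121.] skew -3947.0
scene 0.83 ctr [ 359.5 -317.1] ang -157.2 ext -46.0 37.0 col [180. 164. 114.] skew -2567.0Traceback (most recent call last):
  File "<stdin>", line 7, in <module>
  File "h.py", line 8, in at_z
    o,d=ray(cam,uv); return o+d*(z-o[2])/d[2]
        ~~~^^^^^^^^
  File "h.py", line 4, in ray
    p=imaging.camera_params(cam); T=np.array(p["camera_from_world"])
ValueError: time passes only in moves, steps and waits
```

```bash
cat > h.py <<'E'
import numpy as np, cv2
from plant import sense, imaging, close_job, r
CP={}
for c in ("scene","top"):
    p=imaging.camera_params(c); CP[c]=(p["fx"],p["fy"],p["cx"],p["cy"],np.array(p["camera_from_world"]))
def ray(cam,uv):
    fx,fy,cx,cy,T=CP[cam]
    d=np.array([(uv[0]-cx)/fx,-(uv[1]-cy)/fy,-1.0])
    R=T[:3,:3]; return -R.T@T[:3,3], R.T@d
def at_z(cam,uv,z):
    o,d=ray(cam,uv); return o+d*(z-o[2])/d[2]
def proj(cam,P):
    fx,fy,cx,cy,T=CP[cam]
    c=T[:3,:3]@np.array(P)+T[:3,3]; return np.array([cx+fx*c[0]/-c[2], cy+fy*-c[1]/-c[2]])
def tri(a,b):
    M=np.zeros((3,3));v=np.zeros(3)
    for o,d in (ray("top",a),ray("scene",b)):
        d=d/np.linalg.norm(d);P=np.eye(3)-np.outer(d,d);M+=P;v+=P@o
    return np.linalg.solve(M,v).round(1)
def brass(cam,z=12,roi=None,im=None):
    """yellow blobs: centre, long-axis, extents on plane z (body only: shackle is grey)"""
    if im is None: im=imaging.get_image(cam)
    hsv=cv2.cvtColor(im,cv2.COLOR_RGB2HSV)
    m=cv2.inRange(hsv,(12,90,90),(32,255,255))
    if cam=="top": m[:120]=0; m[270:]=0; m[:,:130]=0; m[:,385:]=0
    n,l,st,ce=cv2.connectedComponentsWithStats(m)
    out=[]
    for i in range(1,n):
        if st[i,4]<25: continue
        ys,xs=np.nonzero(l==i); pts=np.array([at_z(cam,(x,y),z)[:2] for x,y in zip(xs,ys)],np.float32)
        (cc,sz,an)=cv2.minAreaRect(pts)
        if sz[0]<sz[1]: sz=sz[::-1]; an+=90
        out.append((ce[i].round(1).tolist(),st[i,4],np.round(pts.mean(0),1).tolist(),np.round(cc,1).tolist(),np.round(sz,1).tolist(),round(an,1)))
    return out
def crop(name,cam,x0,y0,x1,y1,f,im=None):
    if im is None: im=imaging.get_image(cam)
    cv2.imwrite(f"pics/{name}.png",cv2.cvtColor(cv2.resize(im[y0:y1,x0:x1],None,fx=f,fy=f,interpolation=cv2.INTER_CUBIC),cv2.COLOR_RGB2BGR))
E
python3 - <<'E'
from h import *
crop("b_top","top",160,120,370,260,3.8); crop("b_scene","scene",140,140,350,310,3.5)
for c in("top","scene"):
    for b in brass(c): print(c,*b)
print("carr",tri((286.8,164.7),(275.8,254.8)),"handle",tri((331.3,165.2),(239.1,289.9)),"cap",tri((248.4,189.6),(271.7,202.3)),"ram",tri((208,148.7),(326.6,157.9)),"tray",tri((178.7,217.5),(291.5,158.6)))
print(at_z("top",(286.8,164.7),42),at_z("top",(331.3,165.2),95),at_z("top",(208,148.7),245),at_z("top",(178.7,217.5),5))
for n in "012":
  for c in("top","scene"):
    print(n,c,[(np.round(x["uv"],1).tolist(),round(x["p"],2)) for x in imaging.mark_of(c,f"padlock{n}_mid")])
E
```

```text
top [300.6, 196.5] 93 [489.79998779296875, -141.1999969482422] [487.7, -135.3] [66.6, 30.0] 90.5
top [278.1, 202.1] 135 [468.0, -58.20000076293945] [467.7, -57.4] [51.8, 36.2] 153.7
top [312.2, 220.2] 144 [402.20001220703125, -182.5] [402.5, -182.6] [52.4, 37.0] 165.1
top [350.9, 234.9] 152 [350.1000061035156, -322.20001220703125] [350.4, -322.1] [49.3, 39.8] 26.5
scene [12.2, 26.9] 869 [-1246.800048828125, 284.3999938964844] [-1236.8, 277.3] [663.8, 115.1] 152.6
scene [315.5, 15.1] 994 [-29.5, 1266.0999755859375] [-60.4, 1300.9] [419.6, 259.2] 93.7
scene [496.7, 13.3] 511 [746.4000244140625, 1824.300048828125] [733.3, 1833.6] [331.1, 161.9] 104.0
scene [89.8, 70.7] 1735 [-625.7999877929688, 256.5] [-601.6, 267.8] [483.6, 217.7] 131.9
scene [4.2, 87.4] 537 [-840.5999755859375, -38.5] [-832.8, -29.3] [640.1, 58.7] 146.0
scene [244.2, 233.5] 173 [466.79998779296875, -58.20000076293945] [467.2, -58.0] [57.8, 38.7] 155.4
scene [362.0, 251.3] 52 [805.5, 97.9000015258789] [805.6, 97.8] [86.1, 6.9] 111.5
scene [203.8, 250.8] 187 [401.1000061035156, -182.10000610351562] [402.0, -182.2] [59.2
[... 253 characters left out ...]
9938964844] [324.5, -489.9] [119.8, 85.6] 17.5
carr [602.1 -86.5  48.9] handle [ 591.2 -247.    75.9] cap [499.1  49.4  85.3] ram [601.5 176.5 239.8] tray [411.7 308.9   7.7]
[602.21078164 -88.5453035   42.        ] [ 587.95152912 -241.63570172   95.        ] [598.54473833 174.67752559 245.        ] [408.41004577 306.19384494   5.        ]
0 top [([348.8, 230.9], 0.73)]
0 scene [([163.1, 276.3], 0.77), ([274.5, 256.5], 0.73)]
1 top [([274.3, 208.4], 0.59), ([126.5, 190.8], 0.41), ([305.6, 196.4], 0.39)]
1 scene [([240.6, 229.1], 0.65)]
2 top [([312.8, 216.7], 0.6), ([319.2, 250.8], 0.52), ([287.3, 239.1], 0.46)]
2 scene [([207.7, 217.7], 0.82), ([206.7, 255.6], 0.81), ([165.3, 241.8], 0.77)]
```

View pics/b_top.png

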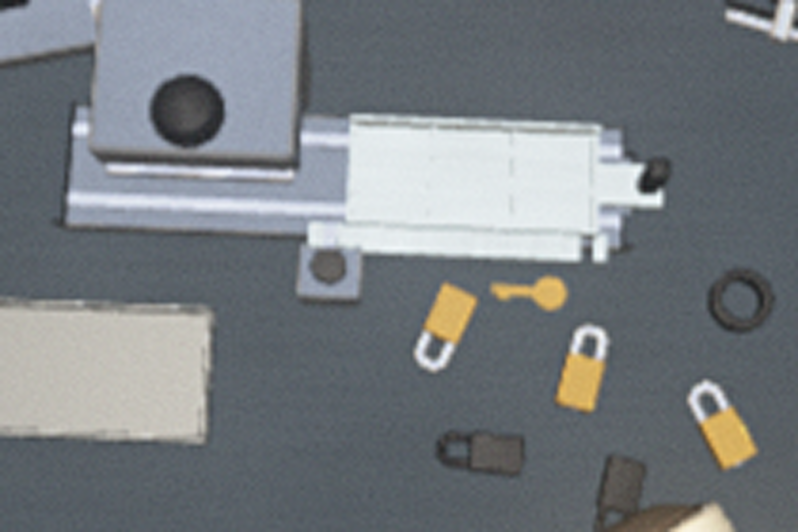

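View pics/b_scene.png

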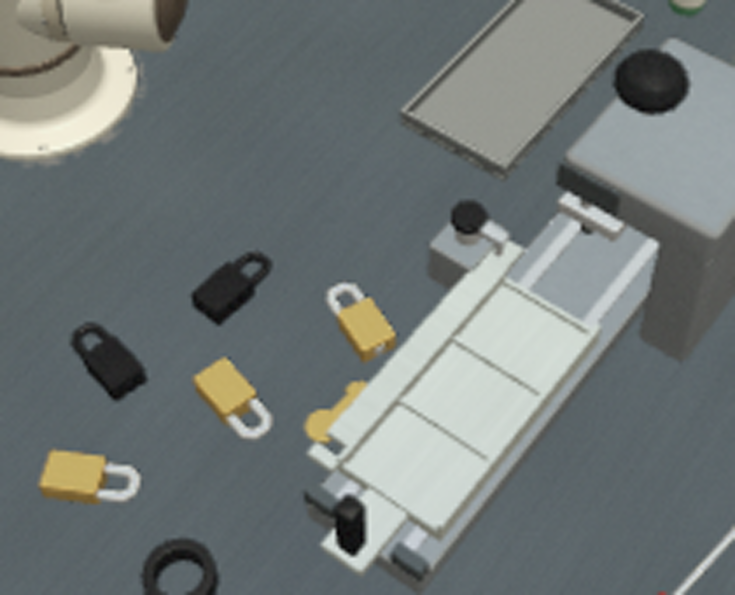

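The crops show bay ribs at top columns about 272 and 295, so the carriage centre is near column 284 and not where the network put it. I'll triangulate the corners and draw a model overlay to check.

```bash
python3 - <<'E'
from h import *
s=lambda x,y:(140+x/3.5,140+y/3.5); t=lambda x,y:(160+x/3.8,120+y/3.8)
R1=[at_z("scene",s(*p),48).round(1) for p in((455,340),(540,393),(404,405),(488,458))]
print("ribs scene",R1, np.mean(R1,0))
for n,q in dict(handtop=((652,163),None)).items(): pass
# carriage outer corners, wall top z58, scene
print("outer scene",[at_z("scene",s(*p),58).round(1) for p in((510,282),(596,328),(437,532),(346,470))])
print("outer top",[at_z("top",t(*p),58).round(1) for p in((349,114),(600,124),(592,233),(345,219))])
print("tray scene",[at_z("scene",s(*p),22).round(1) for p in((404,112),(502,172),(641,17))])
im=imaging.get_image("top"); g=cv2.cvtColor(im,cv2.COLOR_RGB2HSV)
m=(cv2.inRange(g,(0,0,150),(35,60,255)))[190:245,130:225]; n,l,st,ce=cv2.connectedComponentsWithStats(m); k=1+st[1:,4].argmax()
pp=np.argwhere(l==k)[:,::-1]+[130,190]; rect=cv2.minAreaRect(np.array([at_z("top",p,14)[:2] for p in pp],np.float32)); print("tray top",rect)
print("cap top", at_z("top",t(328,265),85), "scene",at_z("scene",s(469,216),85), tri(t(328,265),s(469,216)))
print("knob tri",tri(t(187,108),s(650,75)), at_z("top",t(187,108),240))
print("handle top tri",tri(t(660,166),s(347,504)))
st=sense(); from scipy.spatial.transform import Rotation as Ro
print(Ro.from_euler("xyz",st["ee_rot"],degrees=True).as_matrix().round(3))
E
```

```text
ribs scene [array([554.5, -42.3,  48. ]), array([644.2, -45.3,  48. ]), array([ 555.3, -121.7,   48. ]), array([ 641.5, -123.1,   48. ])] [598.875 -83.1    48.   ]
outer scene [array([564.2,  31.8,  58. ]), array([652.5,  33.4,  58. ]), array([ 646.5, -206.3,   58. ]), array([ 554.6, -203.6,   58. ])]
outer top [array([652.1,  40. ,  58. ]), array([ 644.4, -200.9,   58. ]), array([ 537.4, -191.4,   58. ]), array([548.8,  42.5,  58. ])]
tray scene [array([350.2, 171.2,  22. ]), array([474.9, 161.6,  22. ]), array([481.3, 429.6,  22. ])]
tray top ((411.19573974609375, 307.679931640625), (264.3019104003906, 130.74087524414062), 87.91246032714844)
cap top [498.92894956  57.03024913  85.        ] scene [503.4299241  55.4783624  85.       ] [500.7  57.9  80. ]
knob tri [604.  172.8 230.1] [601.02241881 171.54925779 240.        ]
handle top tri [ 589.8 -247.3  109.2]
[[ 0.    -0.237  0.971]
 [-0.     0.971  0.237]
 [-1.    -0.     0.   ]]
```

```bash
cat > ov.py <<'E'
from h import *
def overlay(name,c,yaw,ctr2=None):
    a=np.radians(yaw); Rz=np.array([[np.cos(a),-np.sin(a),0],[np.sin(a),np.cos(a),0],[0,0,1]])
    W=lambda P:Rz@np.array(P)+np.array([c[0],c[1],42])
    ims=[]
    for cam,(x0,y0,x1,y1),f in(("top",(240,140,345,195),7.4),("scene",(225,190,325,310),3.6)):
        im=cv2.resize(imaging.get_image(cam)[y0:y1,x0:x1],None,fx=f,fy=f,interpolation=cv2.INTER_CUBIC)
        def L(p,q,col):
            u=[tuple(int(v) for v in ((proj(cam,W(k))+.5-[x0,y0])*f)) for k in(p,q)]; cv2.line(im,*u,col,1)
        for x in(-48,48):
            L((x,-114.5,16),(x,114.5,16),(255,0,0)); L((x,-114.5,0),(x,114.5,0),(0,0,255))
        for y in(-114.5,-39,39,114.5): L((-48,y,6),(48,y,6),(0,160,0))
        L((0,-168,-20),(0,-168,48),(255,0,255))
        ims.append(im)
    w=max(i.shape[1] for i in ims); ims=[cv2.copyMakeBorder(i,0,0,0,w-i.shape[1],0) for i in ims]
    cv2.imwrite(f"pics/{name}.png",cv2.cvtColor(np.vstack(ims),cv2.COLOR_RGB2BGR)); print(np.vstack(ims).shape)
E
python3 -c "
from ov import *
overlay('c',(599.5,-82),-1.9)"
```

```text
(839, 777, 3)
```

View pics/c.png

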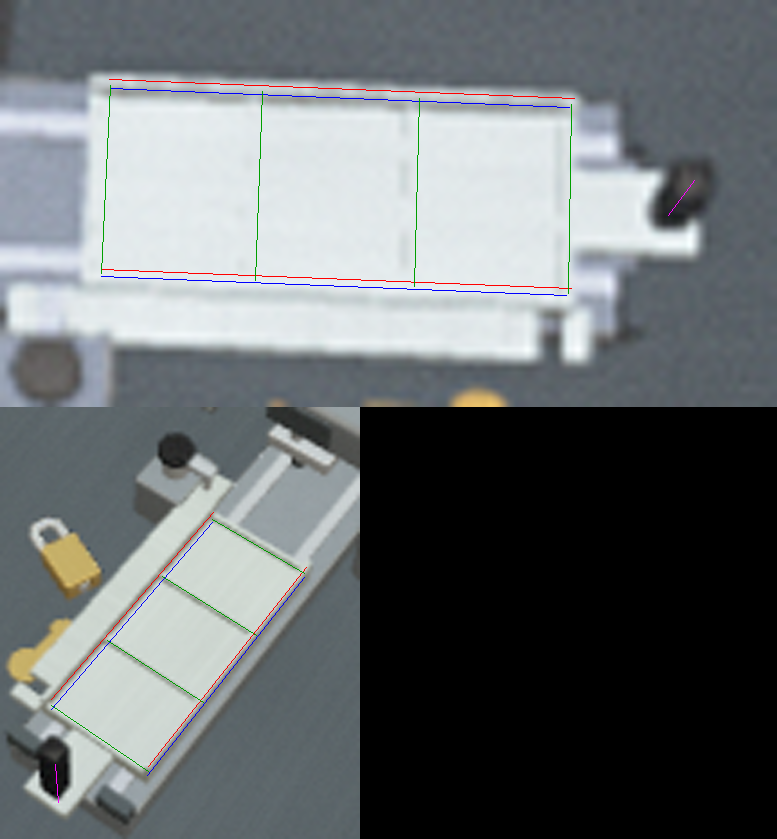

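Request:
apply_moves:
  plan: "0 0.1 0 0 0 0; 0.06 0.2 0 0 0 0; 0.12 0.3 0 0 0 0; 0.18 0.4 -0.05 0 0 0; 0.24 0.45 -0.05 0 0 0; 0.3 0.5 -0.08 0 0 0; 0.36 0.55 -0.1 0 0 0; 0.4 0.57 -0.1 0 0 0"
  jaw: 65

```text
clock: 2.65
tcp_pos: [349.2, -320.7, 180.8]
ee_rot: [134.4, 89.9, 148.2]
ft_force: [1.1, -0.9, 0.2]
width: 55.4
```

The overlay fits well. The ribs suggest shifting the estimate to centre (598.5, -80.5) with yaw -2°. Now I'll grasp the nearest padlock, C.

Request:
apply_moves:
  plan: "0.004 0 -0.06 0 0 0.1; 0.004 0 -0.15 0 0 0.207; 0.004 0 -0.25 0 0 0.207; 0.004 0 -0.32 0 0 0.207; 0.004 0 -0.35 0 0 0.207; 0.004 0 -0.35 0 0 0.207; 0.004 0 -0.35 0 0 0.207; 0.004 0 -0.35 0 0 0.207"

```text
clock: 3.65
tcp_pos: [351.2, -322.4, 7.3]
ee_rot: [-51.0, 89.9, -24.8]
ft_force: [-0.2, -0.0, 0.3]
width: 55.5
```

Request:
apply_moves:
  plan: "0 0 0 0 0 0; 0 0 0 0 0 0; 0 0 0 0 0 0; 0 0 0 0 0 0; 0 0 0.05 0 0 0; 0 0 0.15 0 0 0; 0 0 0.25 0 0 0; 0 0 0.25 0 0 0"
  jaw: 0

```text
clock: 4.65
tcp_pos: [352.7, -323.2, 135.2]
ee_rot: [-51.8, 89.4, -25.6]
ft_force: [-0.6, -0.6, -4.2]
width: 34.9
```

Request:
apply_moves:
  plan: "0.09 0.065 0 0 0 -0.09; 0.18 0.13 0 0 0 -0.19; 0.27 0.195 0 0 0 -0.28; 0.36 0.26 0 0 0 -0.37; 0.44 0.315 0 0 0 -0.467; 0.46 0.328 0 0 0 -0.467; 0.46 0.328 -0.06 0 0 -0.467; 0.46 0.328 -0.12 0 0 -0.467"

```text
clock: 5.65
tcp_pos: [578.9, -158.0, 69.2]
ee_rot: [165.2, 89.8, 163.3]
ft_force: [-0.6, 0.4, -2.9]
width: 34.4
```

```bash
python3 -c "
from h import *
s=sense();print(s['tcp_pos'],s['ee_rot'],s['ft_force'],s['width'])
crop('d','scene',190,190,310,310,5)"
```

```text
[ 578.93910361 -157.99785893   69.22566704] [165.22032907  89.84641936 163.34997854] [-0.60120266  0.38520531 -2.93037523] 34.41888196632267
```

View pics/d.png

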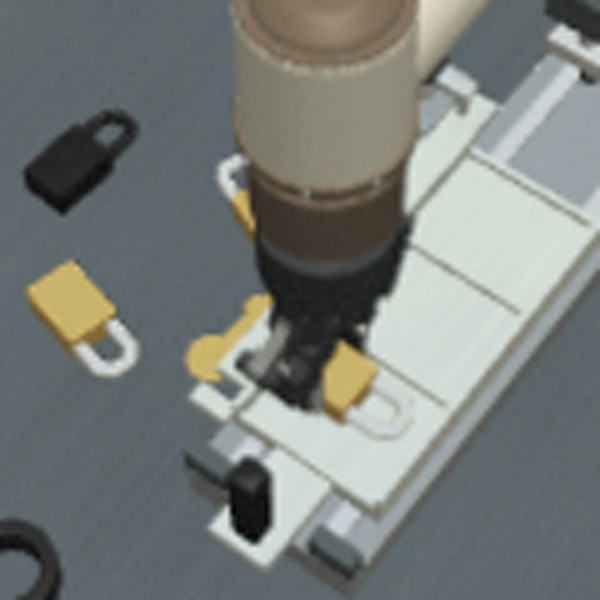

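The picture shows padlock C held level over the rear bay, with its body at about (350,380) and its shackle pointing towards the far wall. I'll lower it and release.

Request:
apply_moves:
  plan: "0 0 -0.015 0 0 0; 0 0 -0.03 0 0 0; 0 0 -0.041 0 0 0; 0 0 -0.041 0 0 0; 0 0 -0.041 0 0 0; 0 0 -0.041 0 0 0; 0 0 -0.041 0 0 0; 0 0 -0.041 0 0 0"

```text
clock: 6.7
tcp_pos: [580.5, -158.1, 50.9]
ee_rot: [8.7, 90.0, 6.8]
ft_force: [-0.9, 0.4, -2.1]
width: 34.8
```

Request:
apply_moves:
  plan: "0 0 0 0 0 0; 0 0 0 0 0 0; 0 0 0 0 0 0; 0 0 0.06 0 0 0; 0 0 0.16 0 0 0; -0.08 -0.01 0.2 0 0 0; -0.18 -0.03 0.2 0 0 -0.11; -0.28 -0.04 0.2 0 0 -0.225"
  jaw: 65

```text
clock: 7.7
tcp_pos: [439.2, -178.3, 151.3]
ee_rot: [10.4, 89.9, -5.2]
ft_force: [-0.6, -0.3, -0.2]
width: 55.7
```

```bash
python3 -c "
from h import *
im=imaging.get_image('scene')
crop('e','scene',190,190,310,310,5,im)
for b in brass('scene',im=im):
  if 190<b[0][0]<300 and b[0][1]>190: print(*b)
for b in brass('top'): print('top',*b)
print(at_z('scene',brass('scene',im=im)[0][0],54))
s=sense();print(s['tcp_pos'],s['ft_force'])"
```

```text
[244.2, 233.5] 173 [466.79998779296875, -58.20000076293945] [467.2, -58.0] [57.8, 38.7] 155.4
[203.8, 250.8] 187 [401.1000061035156, -182.0] [401.9, -182.2] [59.3, 38.7] 164.0
[234.0, 258.0] 89 [493.6000061035156, -148.6999969482422] [490.9, -142.6] [69.3, 24.1] 95.8
[255.0, 268.4] 212 [567.0, -141.1999969482422] [567.1, -141.0] [53.2, 41.8] 177.8
top [306.4, 167.2] 86 [601.2000122070312, -164.10000610351562] [601.8, -164.4] [33.7, 31.3] 89.4
top [312.2, 220.1] 143 [402.3999938964844, -182.5] [402.7, -182.7] [52.0, 37.0] 165.4
[-734.09675818  192.30949014   54.        ]
[ 435.0511229  -178.12777222  150.73610341] [-0.22367425 -0.30133279 -0.91398174]
```

View pics/e.png

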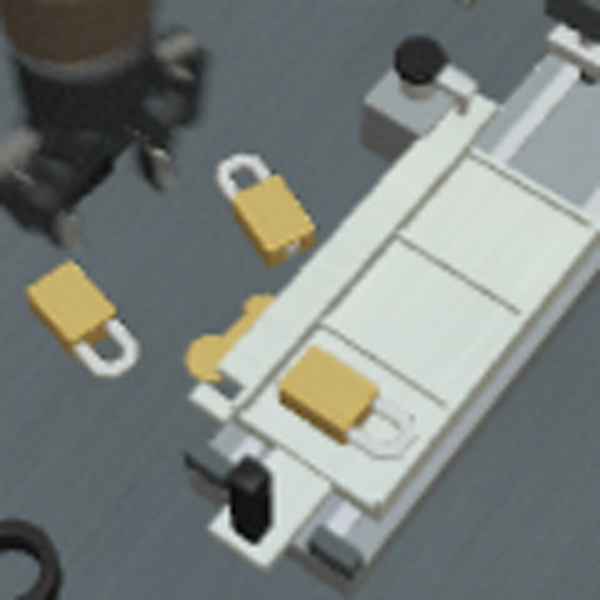

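Padlock C lies flat in the rear bay, at about (345,395) in the crop. Next is B.

Request:
apply_moves:
  plan: "-0.04 -0.005 0 0 0 0; -0.076 -0.009 -0.05 0 0 0; -0.076 -0.009 -0.12 0 0 0; -0.076 -0.009 -0.2 0 0 0; -0.076 -0.009 -0.26 0 0 0; -0.076 -0.009 -0.288 0 0 0; -0.076 -0.009 -0.288 0 0 0; -0.076 -0.009 -0.288 0 0 0"

```text
clock: 8.8
tcp_pos: [403.4, -182.7, 7.4]
ee_rot: [6.1, 89.9, -9.2]
ft_force: [0.3, -0.5, 1.3]
width: 55.6
```

Request:
apply_moves:
  plan: "0 0 0 0 0 0; 0 0 0 0 0 0; 0 0 0 0 0 0; 0 0 0 0 0 0; 0 0 0.05 0 0 0; 0 0 0.15 0 0 0; 0 0 0.25 0 0 0; 0 0 0.25 0 0 0"
  jaw: 0

```text
clock: 9.8
tcp_pos: [405.0, -182.9, 135.7]
ee_rot: [9.8, 89.4, -5.5]
ft_force: [-0.1, -0.6, -2.9]
width: 34.8
```

Request:
apply_moves:
  plan: "0.1 0.05 0 0 0 0.06; 0.2 0.11 0 0 0 0.12; 0.3 0.17 0 0 0 0.18; 0.362 0.205 0 0 0 0.225; 0.362 0.205 -0.03 0 0 0.225; 0.362 0.205 -0.09 0 0 0.225; 0.362 0.205 -0.13 0 0 0.225; 0.362 0.205 -0.155 0 0 0.225"

```text
clock: 10.8
tcp_pos: [580.9, -80.6, 51.7]
ee_rot: [-176.7, 89.7, -178.6]
ft_force: [-0.8, -0.6, -2.3]
width: 34.3
```

Request:
apply_moves:
  plan: "0 0 -0.007 0 0 0; 0 0 -0.007 0 0 0; 0 0 -0.007 0 0 0; 0 0 -0.007 0 0 0; 0 0 -0.007 0 0 0; 0 0 -0.007 0 0 0; 0 0 -0.007 0 0 0; 0 0 -0.007 0 0 0"

```text
clock: 11.8
tcp_pos: [583.5, -80.1, 50.8]
ee_rot: [159.5, 90.0, 157.6]
ft_force: [0.0, 0.1, -2.0]
width: 35.1
```

```bash
python3 -c "
from h import *
im=imaging.get_image('scene')
for b in brass('scene',im=im):
  if 190<b[0][0]<300 and b[0][1]>190: print(*b)
s=sense();print(s['tcp_pos'],s['ft_force'],s['width'])"
```

```text
[244.2, 233.5] 172 [466.70001220703125, -58.20000076293945] [467.1, -58.6] [57.9, 38.1] 154.5
[274.4, 250.9] 87 [581.7000122070312, -56.599998474121094] [584.3, -57.3] [46.8, 25.0] 123.6
[233.9, 258.1] 87 [493.70001220703125, -149.1999969482422] [490.9, -142.6] [69.3, 24.1] 95.8
[255.0, 268.4] 212 [567.0, -141.1999969482422] [567.1, -141.0] [53.2, 41.8] 177.8
[583.4557373  -80.07087042  50.77303784] [-0.53510536 -0.06584001 -1.90884701] 34.321725087044065
```

Request:
apply_moves:
  plan: "0 0 0 0 0 0; 0 0 0 0 0 0; 0 0 0 0 0 0; 0 0 0.06 0 0 0; 0 0 0.16 0 0 0; -0.06 0.015 0.2 0 0 -0.13; -0.16 0.03 0.2 0 0 -0.27; -0.232 0.045 0.2 0 0 -0.4"
  jaw: 65

```text
clock: 12.85
tcp_pos: [465.7, -57.5, 151.2]
ee_rot: [59.1, 90.0, 33.0]
ft_force: [0.1, 0.8, 0.4]
width: 55.7
```

Request:
apply_moves:
  plan: "0 0 0 0 0 0; 0 0 -0.05 0 0 0; 0 0 -0.12 0 0 0; 0 0 -0.2 0 0 0; 0 0 -0.26 0 0 0; 0 0 -0.288 0 0 0; 0 0 -0.288 0 0 0; 0 0 -0.288 0 0 0"

```text
clock: 13.85
tcp_pos: [468.7, -57.4, 7.8]
ee_rot: [33.5, 89.9, 7.7]
ft_force: [-0.1, -0.1, 1.0]
width: 55.2
```

Request:
apply_moves:
  plan: "0 0 0 0 0 0; 0 0 0 0 0 0; 0 0 0 0 0 0; 0 0 0 0 0 0; 0 0 0.05 0 0 0; 0 0 0.15 0 0 0; 0 0 0.25 0 0 0; 0 0 0.25 0 0 0"
  jaw: 0

```text
clock: 14.85
tcp_pos: [470.1, -57.1, 136.2]
ee_rot: [36.1, 89.4, 10.2]
ft_force: [0.4, -0.2, -3.0]
width: 34.9
```

```bash
python3 -c "
from h import *
im=imaging.get_image('scene')
for b in brass('scene',im=im):
  if 190<b[0][0]<300 and b[0][1]>190: print(*b)
s=sense();print(s['tcp_pos'],s['ft_force'],s['width'])"
```

```text
[245.5, 210.1] 163 [415.6000061035156, 19.899999618530273] [416.4, 22.3] [75.0, 38.8] 131.4
[270.3, 249.5] 195 [568.4000244140625, -59.79999923706055] [568.1, -59.4] [53.4, 43.1] 177.1
[233.8, 258.2] 85 [493.6000061035156, -149.8000030517578] [490.9, -142.6] [69.3, 24.1] 95.8
[255.0, 268.4] 212 [567.0, -141.1999969482422] [567.1, -141.0] [53.2, 41.8] 177.8
[468.04623859 -57.28011714 133.6474127 ] [ 0.09310672 -0.85228471 -2.62748101] 34.49525759400838
```

Request:
apply_moves:
  plan: "0.08 0.03 0 0 0 0.1; 0.16 0.06 0 0 0 0.2; 0.24 0.09 0 0 0 0.3; 0.3 0.109 0 0 0 0.4; 0.3 0.109 -0.02 0 0 0.4; 0.3 0.109 -0.07 0 0 0.4; 0.3 0.109 -0.12 0 0 0.4; 0.3 0.109 -0.15 0 0 0.4"

```text
clock: 15.9
tcp_pos: [614.7, -3.7, 53.7]
ee_rot: [-170.4, 89.7, -172.4]
ft_force: [-0.8, -0.3, -2.7]
width: 34.4
```

Request:
apply_moves:
  plan: "0 0 -0.006 0 0 0; 0 0 -0.012 0 0 0; 0 0 -0.012 0 0 0; 0 0 -0.012 0 0 0; 0 0 -0.012 0 0 0; 0 0 -0.012 0 0 0; 0 0 -0.012 0 0 0; 0 0 -0.012 0 0 0"

```text
clock: 16.9
tcp_pos: [617.5, -3.1, 50.8]
ee_rot: [162.6, 90.0, 160.7]
ft_force: [-0.3, 0.5, -2.7]
width: 34.8
```

Request:
apply_moves:
  plan: "0 0 0 0 0 0; 0 0 0 0 0 0; 0 0 0 0 0 0; 0 0 0.06 0 0 0; 0 0 0.16 0 0 0; 0 -0.1 0.2 0 0 0; -0.025 -0.22 0.2 0 0 0; -0.05 -0.34 0.2 0 0 0"
  jaw: 65

```text
clock: 17.9
tcp_pos: [592.4, -174.4, 151.6]
ee_rot: [-1.1, 89.9, -2.9]
ft_force: [1.2, -0.3, -0.0]
width: 55.7
```

```bash
python3 -c "
from h import *
im=imaging.get_image('scene')
crop('f','scene',190,190,310,310,5,im)
s=sense();print(s['tcp_pos'],s['ft_force'],s['width'])"
```

```text
[ 589.93131483 -180.53594206  151.24554002] [-0.59927784 -2.37999612  0.46197027] 55.48309383587241
```

View pics/f.png

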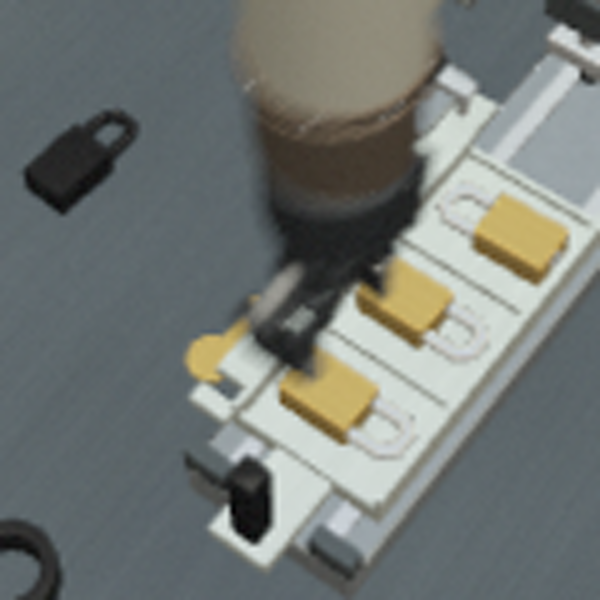

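All three padlocks lie flat, one to a bay, with bodies at (330,395), (405,305) and (525,235). Next I'll grip the handle.

Request:
apply_moves:
  plan: "0 -0.08 0 0 0 0; -0.001 -0.15 0 0 0 0; -0.001 -0.15 0 0 0 0; -0.001 -0.15 -0.04 0 0 0; -0.001 -0.15 -0.09 0 0 0; -0.001 -0.15 -0.14 0 0 0; -0.001 -0.15 -0.16 0 0 0; -0.001 -0.15 -0.16 0 0 0"

```text
clock: 18.95
tcp_pos: [591.9, -247.5, 70.5]
ee_rot: [-179.5, 89.9, 178.7]
ft_force: [0.6, 0.3, 0.8]
width: 55.6
```

Request:
apply_moves:
  plan: "0 0 0 0 0 0; 0 0 0 0 0 0; 0 0 0 0 0 0; 0 0 0 0 0 0; 0 0 0 0 0 0; 0 0 0 0 0 0; 0 0 0 0 0 0; 0 0 0 0 0 0"
  jaw: 0

```text
clock: 19.95
tcp_pos: [592.7, -248.1, 72.2]
ee_rot: [-11.2, 89.9, -13.1]
ft_force: [-0.5, 1.9, 6.2]
width: 19.4
```

```bash
python3 -c "
from h import *
crop('g','scene',190,190,310,310,5)
s=sense();print(s['tcp_pos'],s['ft_force'],s['width'])"
```

```text
[ 592.73236598 -248.14277101   72.18842131] [0.54766464 2.3012809  6.23627862] 19.433440217331608
```

View pics/g.png

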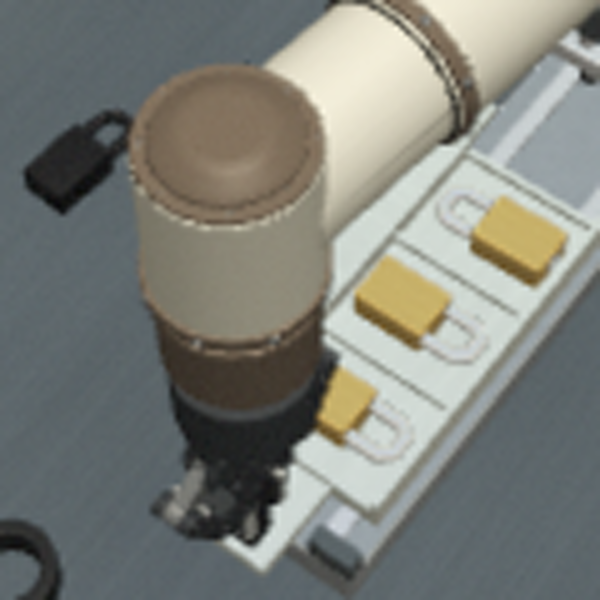

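Request:
apply_moves:
  plan: "0 0.03 0 0 0 0; 0.002 0.08 0 0 0 0; 0.004 0.13 0 0 0 0; 0.006 0.18 0 0 0 0; 0.008 0.23 0 0 0 0; 0.009 0.28 0 0 0 0; 0.011 0.33 0 0 0 0; 0.013 0.36 0 0 0 0"

```text
clock: 21.0
tcp_pos: [599.1, -67.6, 72.2]
ee_rot: [-24.9, 89.9, -26.7]
ft_force: [-1.0, -3.3, 6.6]
width: 19.3
```

```bash
python3 -c "
from h import *
crop('i','top',160,120,360,215,4)
s=sense();print(s['tcp_pos'],s['ft_force'],s['width'])"
```

```text
[599.12797016 -65.84329539  72.16952017] [-1.40777827  1.52753198  7.33555831] 19.38890184909571
```

View pics/i.png

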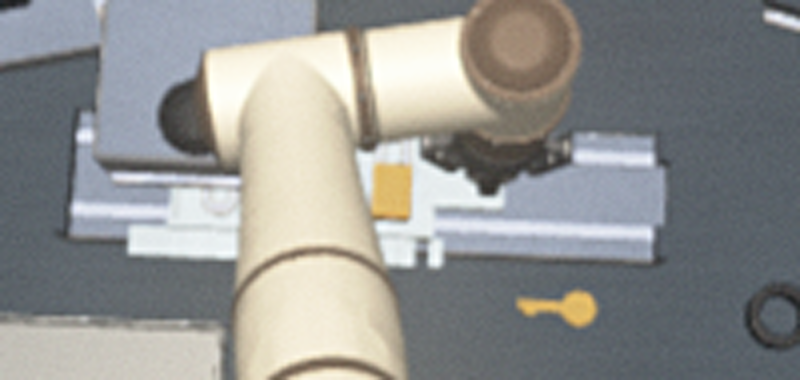

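Request:
apply_moves:
  plan: "0 0.012 0 0 0 0; 0.001 0.024 0 0 0 0; 0.001 0.036 0 0 0 0; 0.002 0.048 0 0 0 0; 0.002 0.056 0 0 0 0; 0.002 0.062 0 0 0 0; 0.002 0.068 0 0 0 0; 0.003 0.074 0 0 0 0"

```text
clock: 22.05
tcp_pos: [600.3, -31.5, 72.2]
ee_rot: [-31.9, 89.9, -33.7]
ft_force: [-1.8, -1.8, 7.7]
width: 19.2
```

Request:
apply_moves:
  plan: "0 0.005 0 0 0 0; 0 0.01 0 0 0 0; 0 0.015 0 0 0 0; 0 0.02 0 0 0 0; 0 0.024 0 0 0 0; 0.001 0.028 0 0 0 0; 0.001 0.032 0 0 0 0; 0.001 0.032 0 0 0 0"

```text
clock: 23.05
tcp_pos: [600.8, -17.3, 72.2]
ee_rot: [-65.6, 89.9, -67.5]
ft_force: [0.8, -7.7, 6.3]
width: 19.2
```

Request:
apply_moves:
  plan: "0 0.003 0 0 0 0; 0 0.006 0 0 0 0; 0 0.009 0 0 0 0; 0 0.012 0 0 0 0; 0 0.014 0 0 0 0; 0 0.016 0 0 0 0; 0 0.018 0 0 0 0; 0 0.018 0 0 0 0"

```text
clock: 24.05
tcp_pos: [601.3, -4.7, 72.2]
ee_rot: [29.5, 89.8, 27.7]
ft_force: [-2.2, 5.3, 7.3]
width: 19.5
```

Request:
apply_moves:
  plan: "0 0.002 0 0 0 0; 0 0.004 0 0 0 0; 0 0.006 0 0 0 0; 0 0.008 0 0 0 0; 0 0.01 0 0 0 0; 0 0.01 0 0 0 0; 0 0.01 0 0 0 0; 0 0.01 0 0 0 0"

```text
clock: 25.05
tcp_pos: [601.2, -3.1, 72.2]
ee_rot: [-47.7, 89.8, -49.6]
ft_force: [0.9, -8.4, 5.9]
width: 19.3
```

Request:
apply_moves:
  plan: "0 0.003 0 0 0 0; 0 0.006 0 0 0 0; 0 0.008 0 0 0 0; 0 0.008 0 0 0 0; 0 0.008 0 0 0 0; 0 0.008 0 0 0 0; 0 0.008 0 0 0 0; 0 0.008 0 0 0 0"

```text
clock: 26.05
tcp_pos: [601.2, -3.0, 72.3]
ee_rot: [-79.9, 89.6, -81.9]
ft_force: [3.3, -22.8, 5.5]
width: 19.3
```

Request:
apply_moves:
  plan: "0 -0.006 0 0 0 0; 0 -0.012 0 0 0 0; 0 -0.012 0 0 0 0; 0 -0.012 0 0 0 0; 0 -0.012 0 0 0 0; 0 -0.012 0 0 0 0; 0 -0.012 0 0 0 0; 0 -0.012 0 0 0 0"

```text
clock: 27.05
tcp_pos: [601.3, -3.4, 72.1]
ee_rot: [-10.7, 89.9, -12.5]
ft_force: [-0.2, -2.3, 6.2]
width: 19.4
```

Request:
apply_moves:
  plan: "0 0 0 0 0 0; 0 0 0 0 0 0; 0 0 0 0 0 0; 0 0 0.05 0 0 0; 0 0 0.12 0 0 0; 0 0 0.2 0 0 0; -0.1 0 0.2 0 0 0; -0.2 0 0.2 0 0 0"
  jaw: 60

```text
clock: 28.05
tcp_pos: [499.4, -3.0, 170.8]
ee_rot: [51.2, 90.0, 49.3]
ft_force: [-0.3, -0.3, 0.4]
width: 51.1
```

```bash
python3 -c "
from h import *
t=lambda x,y:(160+x/3.8,120+y/3.8); s=lambda x,y:(140+x/3.5,140+y/3.5)
for z in (190,200,210): print(z,[at_z('top',t(*p),z).round() for p in ((298,158),(92,150),(303,0))],[at_z('scene',s(*p),z).round() for p in ((568,157),(716,235),(670,40))])
print(tri(t(298,158),s(716,235)),tri(t(92,150),s(568,157)))
ims=[imaging.get_image('scene')[170:270,240:340],imaging.get_image('top')[135:195,200:300]]
a=cv2.resize(ims[0],None,fx=4,fy=4,interpolation=cv2.INTER_CUBIC);b=cv2.resize(ims[1],None,fx=4,fy=4,interpolation=cv2.INTER_CUBIC)
b=cv2.copyMakeBorder(b,0,a.shape[0]-b.shape[0],0,0,0)
cv2.imwrite('pics/j.png',cv2.cvtColor(np.hstack([a,b]),cv2.COLOR_RGB2BGR))
s=sense();print(s['tcp_pos'],s['ft_force'],s['width'])"
```

```text
190 [array([572.,  81., 190.]), array([578., 259., 190.]), array([716.,  79., 190.])] [array([579.,  86., 190.]), array([720.,  84., 190.]), array([584., 257., 190.])]
200 [array([570.,  80., 200.]), array([575., 257., 200.]), array([712.,  79., 200.])] [array([583.,  78., 200.]), array([722.,  76., 200.]), array([587., 248., 200.])]
210 [array([567.,  80., 210.]), array([572., 255., 210.]), array([708.,  78., 210.])] [array([586.,  71., 210.]), array([724.,  68., 210.]), array([591., 238., 210.])]
[652.6 120.   85.5] [567.1 236.2  69.6]
[494.89272977  -3.79223766 170.25786237] [ 0.56507725 -0.97139129  0.51196334] 51.35200663231102
```

View pics/j.png

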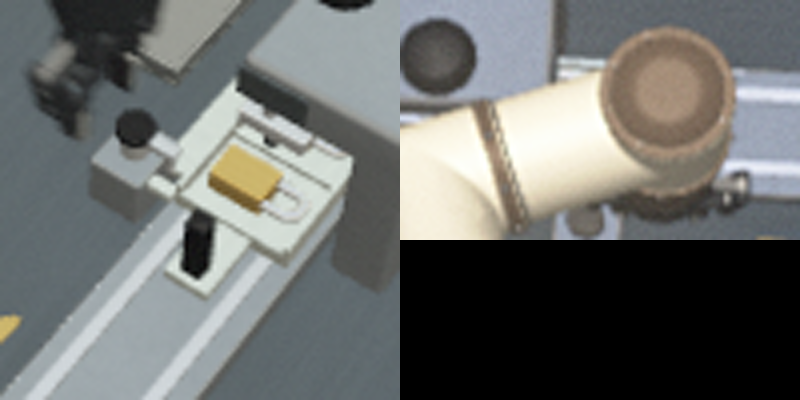

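The picture shows the carriage under the head with the rear padlock at (245,180), the handle free at (198,240) and the cap up at (135,128). Next I'll press the cap with closed fingers.

Request:
apply_moves:
  plan: "0 0.06 0 0 0 0; 0 0.118 0 0 0 0; 0 0.118 0 0 0 0; 0 0.118 -0.05 0 0 0; 0 0.118 -0.1 0 0 0; 0 0.118 -0.14 0 0 0; 0 0.118 -0.155 0 0 0; 0 0.118 -0.155 0 0 0"
  jaw: 0

```text
clock: 29.15
tcp_pos: [500.6, 55.5, 93.1]
ee_rot: [-142.8, 89.9, -144.6]
ft_force: [-1.2, -0.2, -0.6]
width: 0.3
```

```bash
python3 -c "
from h import *
ims=[imaging.get_image('scene')[170:230,240:300]]
a=cv2.resize(ims[0],None,fx=8,fy=8,interpolation=cv2.INTER_CUBIC)
cv2.imwrite('pics/k.png',cv2.cvtColor(a,cv2.COLOR_RGB2BGR))
s=sense();print(s['tcp_pos'],s['ft_force'],s['width'],proj('scene',s['tcp_pos']),proj('scene',[501,56,83]))"
```

```text
[500.98939134  55.76129232  93.69001216] [0.09137395 1.19954455 0.16451745] -0.20531461098891757 [273.49319201 199.62938769] [273.43254433 201.64607014]
```

View pics/k.png

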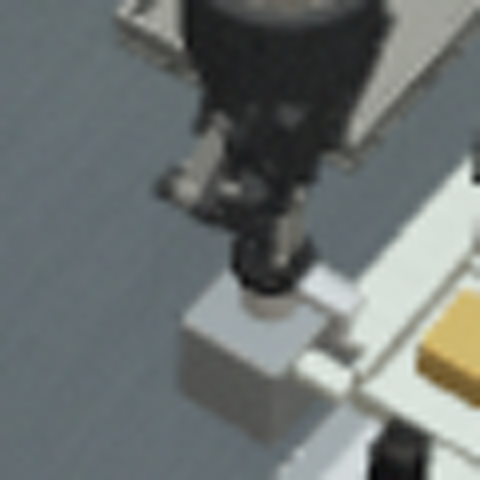

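The closed fingers stand just above the cap, at (272,255) in the crop. I'll press slowly.

Request:
apply_moves:
  plan: "0 0 -0.008 0 0 0; 0 0 -0.016 0 0 0; 0 0 -0.024 0 0 0; 0 0 -0.03 0 0 0; 0 0 -0.036 0 0 0; 0 0 -0.042 0 0 0; 0 0 -0.046 0 0 0; 0 0 -0.046 0 0 0"

```text
clock: 30.2
tcp_pos: [501.1, 56.1, 71.2]
ee_rot: [9.0, 89.9, 7.2]
ft_force: [-1.8, -0.5, 6.2]
width: 0.4
```

Request:
apply_moves:
  plan: "0 0 -0.003 0 0 0; 0 0 -0.006 0 0 0; 0 0 -0.009 0 0 0; 0 0 -0.012 0 0 0; 0 0 -0.014 0 0 0; 0 0 -0.016 0 0 0; 0 0 -0.016 0 0 0; 0 0 -0.016 0 0 0"

```text
clock: 31.2
tcp_pos: [501.2, 56.1, 65.0]
ee_rot: [1.3, 89.9, -0.4]
ft_force: [-5.8, -0.0, 17.1]
width: -0.1
```

Request:
apply_moves:
  plan: "0 0 -0.003 0 0 0; 0 0 -0.005 0 0 0; 0 0 -0.005 0 0 0; 0 0 -0.005 0 0 0; 0 0 -0.005 0 0 0; 0 0 -0.005 0 0 0; 0 0 -0.005 0 0 0; 0 0 -0.005 0 0 0"

```text
clock: 32.2
tcp_pos: [501.4, 56.1, 64.9]
ee_rot: [-4.4, 89.8, -6.2]
ft_force: [-10.7, 0.5, 34.2]
width: 0.0
```

Request:
apply_moves:
  plan: "0 0 0.01 0 0 0; 0 0 0.02 0 0 0; 0 0 0.03 0 0 0; 0 0 0.06 0 0 0; 0 0 0.12 0 0 0; 0 0 0.2 0 0 0; 0 0 0.3 0 0 0; 0 0 0.4 0 0 0"

```text
clock: 33.2
tcp_pos: [500.0, 55.8, 260.9]
ee_rot: [-169.0, 89.9, -170.9]
ft_force: [2.2, 0.2, -0.8]
width: -0.1
```

```bash
python3 -c "
from h import *
for c in('scene','top'):
    imaging.get_image(c); print(c,[(np.round(x['uv'],1).tolist(),round(x['p'],2)) for x in imaging.mark_of(c,'cap_top')])
im=imaging.get_image('scene');g=cv2.cvtColor(im,cv2.COLOR_RGB2GRAY)[190:215,262:290]
print((g<60).astype(int).sum(1), [ (x+262,y+190) for y,x in [np.argwhere(g<60).mean(0)]])
for z in (88,74): print(z,proj('scene',[501,56,z]))
s=sense();print(s['tcp_pos'],s['ft_force'])
# first image comparison
g=cv2.imread('pics/a_scene.png',0)[190:215,262:290]; print((g<60).astype(int).sum(1),[ (x+262,y+190) for y,x in [np.argwhere(g<60).mean(0)]])"
```

```text
scene [([270.3, 205.4], 0.49)]
top [([248.1, 191.3], 0.64)]
[0 0 0 0 0 0 0 0 0 0 2 8 8 9 9 9 9 6 5 0 0 0 0 0 0] [(np.float64(273.12307692307695), np.float64(204.12307692307692))]
88 [273.48150177 200.68393604]
74 [273.34514515 203.3636789 ]
[499.8112089   55.88671107 259.01160681] [-0.1715088   0.14624354 -0.16159557]
[ 0  0  0  0  0  0  0  0  6  8 10 10 10  9  7  7  4  0  0  0  0  0  0  0
  0] [(np.float64(273.3380281690141), np.float64(201.74647887323943))]
```

The cap sits 2.4 px (about 13 mm) lower than at the start, so it is locked. Next is the palm knob.

Request:
apply_moves:
  plan: "0 0 0.08 0 0 0; 0.06 0.07 0.08 0 0 0; 0.13 0.15 0.08 0 0 0; 0.2 0.23 0.08 0 0 0; 0.202 0.234 0.08 0 0 0; 0.202 0.234 0.03 0 0 0; 0.202 0.234 0 0 0 0; 0.202 0.234 -0.01 0 0 0"

```text
clock: 34.45
tcp_pos: [600.5, 172.1, 253.1]
ee_rot: [-149.3, 89.8, -151.2]
ft_force: [0.2, 0.0, 0.5]
width: -0.0
```

Request:
apply_moves:
  plan: "0 0 -0.01 0 0 0; 0 0 -0.02 0 0 0; 0 0 -0.03 0 0 0; 0 0 -0.04 0 0 0; 0 0 -0.048 0 0 0; 0 0 -0.056 0 0 0; 0 0 -0.058 0 0 0; 0 0 -0.058 0 0 0"

```text
clock: 35.45
tcp_pos: [601.8, 172.9, 228.2]
ee_rot: [9.2, 89.8, 7.4]
ft_force: [-3.2, -0.3, 8.4]
width: -0.1
```

Command is now 225.8. I'll go on to the stop.

Request:
apply_moves:
  plan: "0 0 -0.004 0 0 0; 0 0 -0.008 0 0 0; 0 0 -0.011 0 0 0; 0 0 -0.014 0 0 0; 0 0 -0.014 0 0 0; 0 0 -0.014 0 0 0; 0 0 -0.014 0 0 0; 0 0 -0.014 0 0 0"

```text
clock: 36.45
tcp_pos: [601.9, 172.9, 222.6]
ee_rot: [10.7, 89.8, 8.9]
ft_force: [-4.3, -0.6, 12.0]
width: -0.2
```

Request:
apply_moves:
  plan: "0 0 -0.004 0 0 0; 0 0 -0.008 0 0 0; 0 0 -0.008 0 0 0; 0 0 -0.008 0 0 0; 0 0 -0.008 0 0 0; 0 0 -0.008 0 0 0; 0 0 -0.008 0 0 0; 0 0 -0.008 0 0 0"

```text
clock: 37.45
tcp_pos: [602.0, 172.9, 222.4]
ee_rot: [8.9, 89.6, 7.1]
ft_force: [-10.8, -0.5, 23.4]
width: 0.2
```

Request:
apply_moves:
  plan: "0 0 0.02 0 0 0; 0 0 0.05 0 0 0; 0 0 0.1 0 0 0; 0 0 0.17 0 0 0; -0.06 -0.07 0.17 0 0 0; -0.13 -0.15 0.17 0 0 0; -0.202 -0.234 0.17 0 0 0; -0.202 -0.234 0.17 0 0 0"

```text
clock: 38.45
tcp_pos: [498.3, 53.8, 300.6]
ee_rot: [35.6, 89.9, 33.6]
ft_force: [0.3, -1.3, -0.6]
width: 0.2
```

Request:
apply_moves:
  plan: "0 0 -0.1 0 0 0; 0 0 -0.2 0 0 0; 0 0 -0.3 0 0 0; 0 0 -0.4 0 0 0; 0 0 -0.42 0 0 0; 0 0 -0.43 0 0 0; 0 0 -0.44 0 0 0; 0 0 -0.44 0 0 0"

```text
clock: 39.45
tcp_pos: [501.2, 56.3, 80.8]
ee_rot: [24.9, 89.9, 23.1]
ft_force: [-0.0, 0.0, 0.6]
width: 0.2
```

Request:
apply_moves:
  plan: "0 0 -0.006 0 0 0; 0 0 -0.012 0 0 0; 0 0 -0.018 0 0 0; 0 0 -0.024 0 0 0; 0 0 -0.03 0 0 0; 0 0 -0.036 0 0 0; 0 0 -0.04 0 0 0; 0 0 -0.04 0 0 0"

```text
clock: 40.45
tcp_pos: [501.2, 56.0, 64.9]
ee_rot: [-15.8, 89.9, -17.5]
ft_force: [-11.7, 0.2, 34.9]
width: 0.5
```

Stop reached at 64.9 with 35 N. I'll release and check.

Request:
apply_moves:
  plan: "0 0 0.01 0 0 0; 0 0 0.03 0 0 0; 0 0 0.06 0 0 0; 0 0 0.12 0 0 0; 0 0 0.2 0 0 0; 0 -0.05 0.22 0 0 0; 0 -0.1 0.22 0 0 0; 0 -0.118 0.22 0 0 0"
  jaw: 60

```text
clock: 41.45
tcp_pos: [499.9, -4.1, 169.6]
ee_rot: [-176.1, 89.9, -178.1]
ft_force: [0.6, -0.5, 0.1]
width: 51.3
```

```bash
python3 -c "
from h import *
im=imaging.get_image('scene');g=cv2.cvtColor(im,cv2.COLOR_RGB2GRAY)[190:215,262:290]
print((g<60).astype(int).sum(1), [ (x+262,y+190) for y,x in [np.argwhere(g<60).mean(0)]])
g=cv2.cvtColor(im,cv2.COLOR_RGB2GRAY)[145:175,312:345];print((g<60).sum(1))
g=cv2.imread('pics/a_scene.png',0)[145:175,312:345];print((g<60).sum(1))
s=sense();print(s['tcp_pos'],s['ft_force'])"
```

```text
[ 7  5  1  0  0  0  0  0  4  8  9 10 10  9  9  6  5  0  0  0  0  0  0  0
  0] [(np.float64(272.32530120481925), np.float64(200.16867469879517))]
[ 0  0  0  0  0  0  0  0  0  2  8 13 15 17 19 19 20 20 21 20 19 20 18 17
 15 13  9  0  0  0]
[ 0  0  0  0  0  0  0  0  0  2  8 13 15 17 19 19 20 20 21 21 20 20 18 17
 15 13  9  0  0  0]
[499.90611366  -4.4314599  169.46370402] [-0.45637136 -1.69499783 -0.98810896]
```

The cap and knob are both up. I'll re-grip the handle and pull the carriage back.

Request:
apply_moves:
  plan: "0.09 0 0 0 0 0; 0.18 0 0 0 0 0; 0.202 0 0 0 0 0; 0.202 0 0 0 0 0; 0.202 0 -0.07 0 0 0; 0.202 0 -0.14 0 0 0; 0.202 0 -0.192 0 0 0; 0.202 0 -0.192 0 0 0"

```text
clock: 42.5
tcp_pos: [598.7, -3.2, 72.0]
ee_rot: [-168.2, 89.7, -170.0]
ft_force: [-0.7, -0.4, 0.1]
width: 51.1
```

Request:
apply_moves:
  plan: "0 0 0 0 0 0; 0 0 0 0 0 0; 0 0 0 0 0 0; 0 0 0 0 0 0; 0 -0.005 0 0 0 0; 0 -0.01 0 0 0 0; 0 -0.015 0 0 0 0; 0 -0.02 0 0 0 0"
  jaw: 0

```text
clock: 43.5
tcp_pos: [602.0, -10.4, 75.8]
ee_rot: [49.8, 89.8, 48.0]
ft_force: [-4.9, 7.5, 8.9]
width: 19.0
```

Request:
apply_moves:
  plan: "0 -0.01 0 0 0 0; 0 -0.03 0 0 0 0; -0.003 -0.09 0 0 0 0; -0.006 -0.16 0 0 0 0; -0.009 -0.23 0 0 0 0; -0.011 -0.3 0 0 0 0; -0.014 -0.37 0 0 0 0; -0.015 -0.41 0 0 0 0"

```text
clock: 44.5
tcp_pos: [594.7, -219.3, 75.7]
ee_rot: [-0.7, 89.8, -2.6]
ft_force: [-1.3, 3.3, 6.3]
width: 19.4
```

Request:
apply_moves:
  plan: "0 -0.015 0 0 0 0; -0.001 -0.03 0 0 0 0; -0.001 -0.045 0 0 0 0; -0.002 -0.06 0 0 0 0; -0.002 -0.07 0 0 0 0; -0.003 -0.078 0 0 0 0; -0.003 -0.084 0 0 0 0; -0.003 -0.084 0 0 0 0"

```text
clock: 45.5
tcp_pos: [593.2, -260.4, 75.7]
ee_rot: [-14.6, 89.9, -16.5]
ft_force: [-1.5, 0.0, 5.9]
width: 19.2
```

Commanded is about -260. I'll push to the end stop.

Request:
apply_moves:
  plan: "0 -0.003 0 0 0 0; 0 -0.006 0 0 0 0; 0 -0.009 0 0 0 0; 0 -0.011 0 0 0 0; 0 -0.013 0 0 0 0; 0 -0.014 0 0 0 0; 0 -0.014 0 0 0 0; 0 -0.014 0 0 0 0"

```text
clock: 46.5
tcp_pos: [593.0, -263.2, 75.7]
ee_rot: [73.4, 89.8, 71.5]
ft_force: [-2.4, 14.9, 10.8]
width: 19.3
```

Request:
apply_moves:
  plan: "0 0.007 0 0 0 0; 0 0.007 0 0 0 0; 0 0.007 0 0 0 0; 0 0.007 0.06 0 0 0; 0 0.007 0.16 0 0 0; -0.1 0 0.24 0 0 0; -0.2 -0.1 0.24 0 0 0; -0.32 -0.2 0.24 0 0 0"
  jaw: 65

```text
clock: 47.5
tcp_pos: [450.3, -352.2, 194.6]
ee_rot: [-24.4, 89.9, -26.2]
ft_force: [0.4, 0.1, -1.1]
width: 55.4
```

```bash
python3 -c "
from h import *
im=imaging.get_image('scene')
crop('l','scene',190,190,310,310,5,im)
for b in brass('scene',z=66,im=im):
  if 190<b[0][0]<330 and b[0][1]>190: print(*b)
for b in brass('top',z=66): print('top',*b)
s=sense();print(s['tcp_pos'],s['ft_force'])"
```

```text
[290.4, 241.0] 197 [618.5999755859375, -28.200000762939453] [618.6, -28.0] [50.9, 42.7] 179.7
[267.1, 253.4] 202 [584.9000244140625, -104.0999984741211] [585.0, -103.7] [51.3, 40.5] 177.4
[234.0, 257.7] 82 [513.7000122070312, -171.3000030517578] [512.6, -165.5] [66.4, 17.8] 85.0
[251.6, 272.4] 213 [583.5, -181.10000610351562] [584.0, -181.0] [51.3, 39.2] 178.8
top [268.1, 159.5] 124 [614.5999755859375, -19.200000762939453] [614.7, -19.0] [48.6, 29.0] 0.4
top [289.5, 169.2] 130 [579.2999877929688, -96.5] [578.4, -96.5] [48.2, 32.4] 179.8
top [311.0, 170.0] 117 [577.0999755859375, -173.6999969482422] [577.2, -173.8] [45.0, 28.8] 179.3
top [300.7, 196.5] 95 [479.8999938964844, -135.8000030517578] [478.2, -129.7] [64.0, 28.8] 90.5
[ 446.86015797 -353.86204032  194.01822851] [ 0.32369942 -0.70226679 -0.46766003]
```

View pics/l.png

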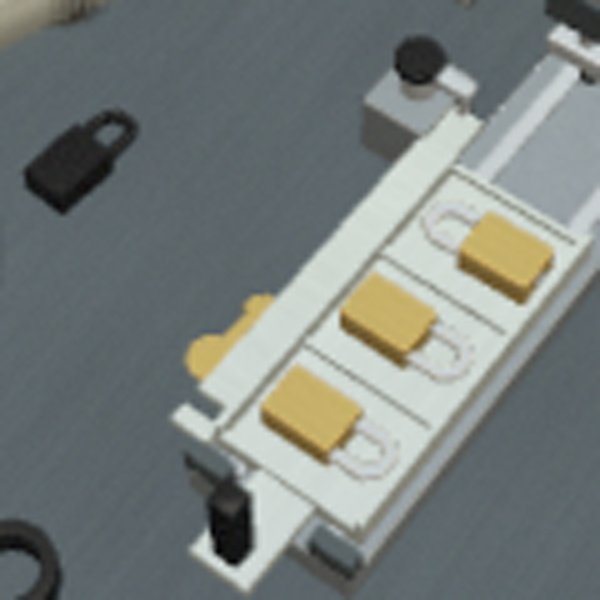

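The three padlocks still lie flat in their bays, and the carriage is at the loading end. Next I'll carry them to the tray, starting with C.

Request:
apply_moves:
  plan: "0.06 0.08 0 0 0 0; 0.12 0.16 0 0 0 0; 0.18 0.24 -0.02 0 0 0; 0.24 0.32 -0.05 0 0 0; 0.28 0.38 -0.08 0 0 0; 0.28 0.38 -0.08 0 0 0; 0.28 0.38 -0.08 0 0 0; 0.28 0.38 -0.08 0 0 0"

```text
clock: 48.6
tcp_pos: [591.1, -162.1, 154.4]
ee_rot: [-8.0, 89.9, -9.9]
ft_force: [0.2, -0.6, 0.1]
width: 55.7
```

Request:
apply_moves:
  plan: "-0.024 -0.023 0 0 0 0; -0.024 -0.023 -0.03 0 0 0; -0.024 -0.023 -0.09 0 0 0; -0.024 -0.023 -0.15 0 0 0; -0.024 -0.023 -0.19 0 0 0; -0.024 -0.023 -0.206 0 0 0; -0.024 -0.023 -0.206 0 0 0; -0.024 -0.023 -0.206 0 0 0"

```text
clock: 49.6
tcp_pos: [580.0, -172.8, 51.7]
ee_rot: [-6.8, 89.9, -8.7]
ft_force: [-0.5, 0.2, 0.4]
width: 55.6
```

Request:
apply_moves:
  plan: "0 0 0 0 0 0; 0 0 0 0 0 0; 0 0 0 0 0 0; 0 0 0 0 0 0; 0 0 0.05 0 0 0; 0 0 0.13 0 0 0; 0 0 0.22 0 0 0; 0 0 0.22 0 0 0"
  jaw: 0

```text
clock: 50.6
tcp_pos: [581.5, -172.6, 164.5]
ee_rot: [-1.6, 89.5, -3.4]
ft_force: [0.4, 0.4, -2.8]
width: 34.6
```

Request:
apply_moves:
  plan: "-0.05 0.07 0 0 0 0; -0.11 0.16 0 0 0 0; -0.17 0.25 0 0 0 0; -0.23 0.34 0 0 0 0; -0.29 0.43 0 0 0 0; -0.34 0.52 0 0 0 0; -0.36 0.6 0 0 0 0; -0.36 0.6 0 0 0 0"

```text
clock: 51.6
tcp_pos: [397.8, 129.0, 159.7]
ee_rot: [-167.3, 89.9, -169.0]
ft_force: [-0.2, -0.3, -2.5]
width: 34.5
```

Request:
apply_moves:
  plan: "0 0.1 0 0 0 0; 0 0.2 0 0 0 0; 0 0.3 0 0 0 0; 0 0.4 0 0 0 0; 0 0.5 -0.02 0 0 0; 0 0.52 -0.1 0 0 0; 0 0.52 -0.2 0 0 0; 0 0.52 -0.25 0 0 0"

```text
clock: 52.6
tcp_pos: [398.0, 384.3, 31.4]
ee_rot: [-124.7, 89.5, -126.7]
ft_force: [0.1, -0.5, -2.1]
width: 34.0
```

```bash
python3 -c "
from h import *
im=imaging.get_image('scene')
crop('m','scene',230,90,390,210,4.5,im)
s=sense();print(s['tcp_pos'],s['ft_force'],s['width'],np.subtract(s['ee_rot'][0],s['ee_rot'][2]))
a=np.radians(-2);
for y in(-80,0,80):print(y,[411+.0349*y,308+y])"
```

```text
[397.12490825 382.95636659  29.03694001] [-0.77586897 -1.66990456 -4.66024189] 34.27975035460031 2.0183616126861637
-80 [408.208, 228]
0 [411.0, 308]
80 [413.792, 388]
```

View pics/m.png

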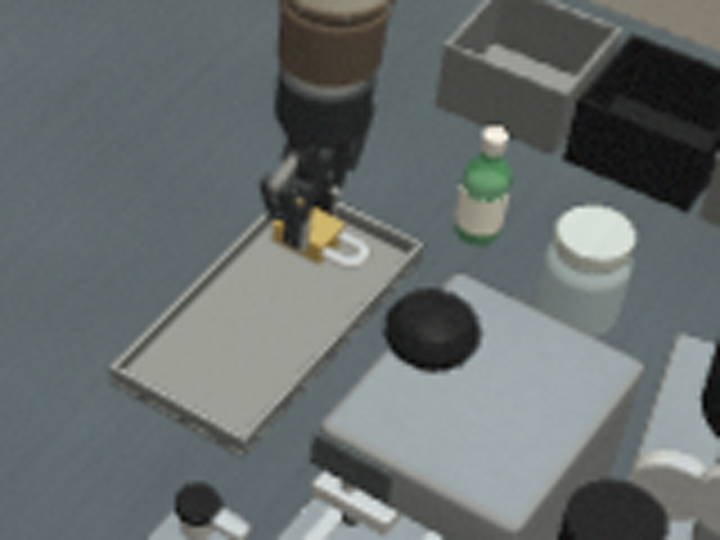

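Padlock C is held over the far end of the tray, at about (310,235) in the crop, well clear of the bottle. I'll lower it.

Request:
apply_moves:
  plan: "0 0 0 0 0 0; 0 0 0 0 0 0; 0 0 -0.01 0 0 0; 0 0 -0.02 0 0 0; 0 0 -0.026 0 0 0; 0 0 -0.026 0 0 0; 0 0 -0.026 0 0 0; 0 0 -0.026 0 0 0"

```text
clock: 53.65
tcp_pos: [399.4, 387.5, 22.9]
ee_rot: [57.5, 90.0, 55.7]
ft_force: [-0.1, -0.9, -2.8]
width: 34.5
```

Request:
apply_moves:
  plan: "0 0 -0.006 0 0 0; 0 0 -0.012 0 0 0; 0 0 -0.016 0 0 0; 0 0 -0.016 0 0 0; 0 0 -0.016 0 0 0; 0 0 -0.016 0 0 0; 0 0 -0.016 0 0 0; 0 0 -0.016 0 0 0"

```text
clock: 54.65
tcp_pos: [399.2, 387.3, 15.3]
ee_rot: [-106.1, 90.0, -108.0]
ft_force: [-3.3, -1.5, 5.8]
width: 34.4
```

Request:
apply_moves:
  plan: "0 0 0 0 0 0; 0 0 0 0 0 0; 0 0 0 0 0 0; 0 0 0.06 0 0 0; 0 0 0.16 0 0 0; 0 0 0.26 0 0 0; 0 -0.1 0.28 0 0 0; 0 -0.2 0.28 0 0 0"
  jaw: 65

```text
clock: 55.65
tcp_pos: [399.7, 287.2, 156.1]
ee_rot: [54.2, 89.8, 52.4]
ft_force: [0.2, -1.5, -0.7]
width: 55.6
```

Request:
apply_moves:
  plan: "0.01 -0.1 0 0 0 0; 0.06 -0.2 0 0 0 0; 0.11 -0.3 0 0 0 0; 0.16 -0.4 0 0 0 0; 0.22 -0.5 0 0 0 0; 0.28 -0.6 0 0 0 0; 0.33 -0.69 0 0 0 0; 0.36 -0.74 0 0 0 0"

```text
clock: 56.65
tcp_pos: [580.2, -85.0, 154.3]
ee_rot: [-98.1, 90.0, -100.1]
ft_force: [0.6, 0.5, 0.2]
width: 55.7
```

Request:
apply_moves:
  plan: "0 0 0 0 0 0; 0 0 0 0 0 0; 0 0 0 0 0 0; 0 0 0 0 0 0; 0 0 0 0 0 0; 0 0 0 0 0 0; 0 0 0 0 0 0; 0 0 0 0 0 0"

```text
clock: 57.65
tcp_pos: [579.3, -82.6, 154.7]
ee_rot: [100.8, 90.0, 99.0]
ft_force: [0.9, -0.3, -0.1]
width: 55.8
```

```bash
python3 -c "
from h import *
for b in brass('top',z=66): print('top66',*b[2:],b[0])
for b in brass('top',z=29): print('top29',*b[2:],b[0])
for b in brass('scene',z=29):
  if b[0][0]>190 and b[0][1]>90 : print('sc29',*b)
s=sense();print(s['tcp_pos'],s['ft_force'],s['width'])"
```

```text
top66 [611.0, -16.100000381469727] [614.7, -19.0] [48.6, 28.9] 0.4 [267.2, 160.5]
top66 [580.0, -95.30000305175781] [580.1, -95.0] [49.9, 32.9] 174.1 [289.2, 169.0]
top66 [480.0, -135.3000030517578] [478.2, -128.0] [67.5, 28.8] 90.5 [300.6, 196.5]
top66 [393.29998779296875, 375.29998779296875] [393.3, 375.0] [45.8, 38.0] 0.5 [155.4, 219.5]
top29 [621.2000122070312, -16.799999237060547] [624.9, -19.8] [49.9, 29.6] 0.4 [267.2, 160.5]
top29 [589.5, -98.0999984741211] [589.4, -97.7] [51.3, 34.2] 174.1 [289.2, 169.0]
top29 [486.6000061035156, -140.0] [484.7, -133.6] [65.8, 29.6] 90.5 [300.8, 196.5]
top29 [398.0, 384.70001220703125] [397.5, 384.7] [47.1, 39.1] 0.5 [155.5, 219.4]
sc29 [290.6, 240.7] 194 [608.0999755859375, -6.099999904632568] [607.9, -5.7] [52.2, 43.6] 179.0
sc29 [362.0, 251.4] 52 [807.2999877929688, 86.19999694824219] [807.0, 86.5] [84.8, 6.7] 110.8
sc29 [267.2, 253.1] 197 [573.0999755859375, -84.69999694824219] [573.4, -84.5] [53.1, 41.3] 177.4
sc29 [234.0, 257.7] 83 [499.6000061035156, -155.10000610351562] [498.4, -149.1] [68.7, 18.5] 85.0
[579.32914751 -82.63439106 154.72451117] [ 1.12048328 -0.37282884 -0.17525089] 55.44119582942864
```

Request:
apply_moves:
  plan: "0.004 -0.026 0 0 0 0; 0.004 -0.026 -0.03 0 0 0; 0.004 -0.026 -0.09 0 0 0; 0.004 -0.026 -0.15 0 0 0; 0.004 -0.026 -0.19 0 0 0; 0.004 -0.026 -0.207 0 0 0; 0.004 -0.026 -0.207 0 0 0; 0.004 -0.026 -0.207 0 0 0"

```text
clock: 58.8
tcp_pos: [582.0, -95.6, 52.1]
ee_rot: [2.1, 89.9, 0.2]
ft_force: [0.1, 0.9, 0.2]
width: 55.6
```

Request:
apply_moves:
  plan: "0 0 0 0 0 0; 0 0 0 0 0 0; 0 0 0 0 0 0; 0 0 0 0 0 0; 0 0 0.05 0 0 0; 0 0 0.13 0 0 0; 0 0 0.22 0 0 0; 0 0 0.22 0 0 0"
  jaw: 0

```text
clock: 59.8
tcp_pos: [583.4, -95.5, 164.9]
ee_rot: [5.2, 89.5, 3.4]
ft_force: [0.7, 0.1, -3.0]
width: 34.2
```

Request:
apply_moves:
  plan: "-0.06 0.05 0 0 0 0; -0.13 0.12 0 0 0 0; -0.2 0.2 0 0 0 0; -0.26 0.29 0 0 0 0; -0.32 0.38 0 0 0 0; -0.36 0.47 0 0 0 0; -0.37 0.57 0 0 0 0; -0.37 0.65 0 0 0 0"

```text
clock: 60.8
tcp_pos: [394.7, 230.4, 160.0]
ee_rot: [-147.3, 89.9, -149.1]
ft_force: [-0.2, 0.5, -2.2]
width: 33.9
```

Request:
apply_moves:
  plan: "0 0.08 0 0 0 0; 0 0.15 0 0 0 0; 0 0.15 -0.06 0 0 0; 0 0.15 -0.14 0 0 0; 0 0.15 -0.22 0 0 0; 0 0.15 -0.24 0 0 0; 0 0.15 -0.24 0 0 0; 0 0.15 -0.24 0 0 0"

```text
clock: 61.8
tcp_pos: [397.1, 305.3, 42.6]
ee_rot: [53.4, 89.8, 51.6]
ft_force: [-0.0, 0.8, -1.3]
width: 34.6
```

Request:
apply_moves:
  plan: "0 0 -0.01 0 0 0; 0 0 -0.02 0 0 0; 0 0 -0.03 0 0 0; 0 0 -0.04 0 0 0; 0 0 -0.048 0 0 0; 0 0 -0.052 0 0 0; 0 0 -0.052 0 0 0; 0 0 -0.052 0 0 0"

```text
clock: 62.8
tcp_pos: [396.2, 304.2, 15.5]
ee_rot: [-124.6, 90.0, -126.5]
ft_force: [-3.2, -1.4, 2.6]
width: 34.1
```

```bash
python3 -c "
from h import *
im=imaging.get_image('scene')
crop('n','scene',230,90,390,210,4.5,im)
s=sense();print(s['tcp_pos'],s['ft_force'],s['width'])"
```

```text
[396.17768728 304.22983069  15.53425174] [-3.14500567 -1.38865124  4.46284733] 33.9916247224842
```

View pics/n.png

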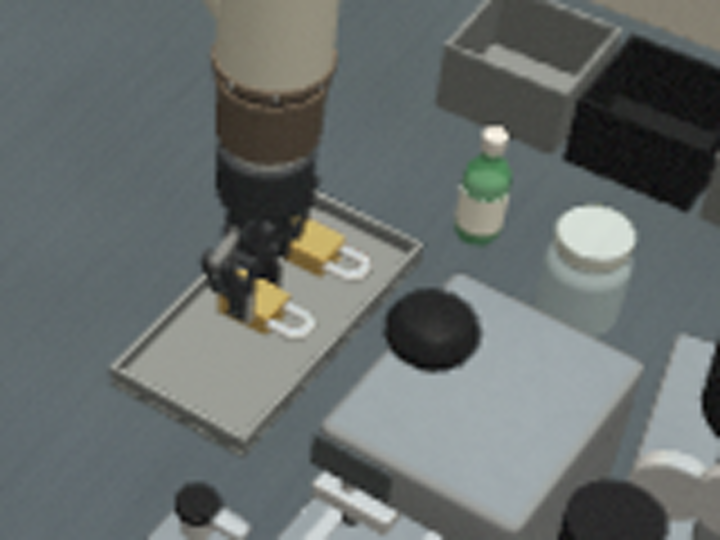

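Padlock B sits in the tray's middle at (255,300), and C lies flat at (320,250). I'll release B and fetch A.

Request:
apply_moves:
  plan: "0 0 0 0 0 0; 0 0 0 0 0 0; 0 0 0 0 0 0; 0 0 0.06 0 0 0; 0 0 0.16 0 0 0; 0 0 0.26 0 0 0; 0 -0.1 0.28 0 0 0; 0 -0.2 0.28 0 0 0"
  jaw: 65

```text
clock: 63.85
tcp_pos: [396.8, 204.2, 156.6]
ee_rot: [48.6, 89.8, 46.8]
ft_force: [0.4, -0.4, -1.3]
width: 55.6
```

Request:
apply_moves:
  plan: "0 -0.11 0 0 0 0; 0 -0.22 0 0 0 0; 0.02 -0.33 0 0 0 0; 0.1 -0.4 0 0 0 0; 0.2 -0.44 0 0 0 0; 0.31 -0.444 0 0 0 0; 0.41 -0.444 0 0 0 0; 0.434 -0.444 0 0 0 0"

```text
clock: 64.85
tcp_pos: [615.7, -17.9, 154.1]
ee_rot: [-115.5, 90.0, -117.4]
ft_force: [-0.4, -0.6, -0.3]
width: 55.7
```

Request:
apply_moves:
  plan: "0 0 0 0 0 0; 0 0 0 0 0 0; 0 0 0 0 0 0; 0 0 0 0 0 0; 0 0 0 0 0 0; 0 0 0 0 0 0; 0 0 0 0 0 0; 0 0 0 0 0 0"

```text
clock: 65.85
tcp_pos: [613.4, -17.6, 155.2]
ee_rot: [-149.0, 90.0, -150.9]
ft_force: [-0.5, 0.1, 0.1]
width: 55.5
```

```bash
python3 -c "
from h import *
for b in brass('scene',z=66):
  if b[0][0]>190 and b[0][1]>100 : print('sc66',*b)"
```

```text
sc66 [280.8, 154.9] 31 [400.20001220703125, 257.29998779296875] [398.5, 259.1] [47.0, 12.6] 109.3
sc66 [290.6, 240.8] 193 [618.5, -27.399999618530273] [618.4, -26.9] [50.4, 42.2] 179.0
sc66 [362.0, 251.3] 50 [811.0999755859375, 62.400001525878906] [811.2, 62.3] [81.9, 6.3] 111.2
sc66 [233.9, 257.8] 81 [513.5999755859375, -171.89999389648438] [512.6, -165.5] [66.4, 17.8] 85.0
```

Request:
apply_moves:
  plan: "0.006 -0.002 0 0 0 0; 0.006 -0.002 -0.03 0 0 0; 0.006 -0.002 -0.09 0 0 0; 0.006 -0.002 -0.15 0 0 0; 0.006 -0.002 -0.19 0 0 0; 0.006 -0.002 -0.208 0 0 0; 0.006 -0.002 -0.208 0 0 0; 0.006 -0.002 -0.208 0 0 0"

```text
clock: 66.9
tcp_pos: [617.0, -18.5, 52.1]
ee_rot: [6.7, 89.9, 4.8]
ft_force: [0.2, 0.1, -0.3]
width: 55.4
```

Request:
apply_moves:
  plan: "0 0 0 0 0 0; 0 0 0 0 0 0; 0 0 0 0 0 0; 0 0 0 0 0 0; 0 0 0.05 0 0 0; 0 0 0.13 0 0 0; 0 0 0.22 0 0 0; 0 0 0.22 0 0 0"
  jaw: 0

```text
clock: 67.9
tcp_pos: [618.3, -18.2, 164.9]
ee_rot: [12.4, 89.5, 10.5]
ft_force: [0.2, 0.3, -3.4]
width: 34.6
```

Request:
apply_moves:
  plan: "-0.08 0 0 0 0 0; -0.17 0 0 0 0 0; -0.27 0.02 0 0 0 0; -0.35 0.1 0 0 0 0; -0.385 0.2 0 0 0 0; -0.385 0.31 0 0 0 0; -0.385 0.42 0 0 0 0; -0.385 0.492 0 0 0 0"

```text
clock: 68.9
tcp_pos: [422.6, 229.0, 159.8]
ee_rot: [-151.0, 89.9, -152.8]
ft_force: [0.9, -1.3, -2.1]
width: 34.4
```

Request:
apply_moves:
  plan: "0 0 0 0 0 0; 0 0 0 0 0 0; 0 0 -0.06 0 0 0; 0 0 -0.14 0 0 0; 0 0 -0.22 0 0 0; 0 0 -0.24 0 0 0; 0 0 -0.24 0 0 0; 0 0 -0.24 0 0 0"

```text
clock: 69.9
tcp_pos: [424.8, 228.0, 42.7]
ee_rot: [44.5, 89.8, 42.6]
ft_force: [-0.8, 1.5, -2.0]
width: 34.2
```

Request:
apply_moves:
  plan: "0 0 -0.01 0 0 0; 0 0 -0.02 0 0 0; 0 0 -0.03 0 0 0; 0 0 -0.04 0 0 0; 0 0 -0.048 0 0 0; 0 0 -0.052 0 0 0; 0 0 -0.052 0 0 0; 0 0 -0.052 0 0 0"

```text
clock: 70.9
tcp_pos: [423.6, 227.3, 15.6]
ee_rot: [-132.6, 90.0, -134.5]
ft_force: [-3.4, -0.5, 4.3]
width: 34.6
```

Request:
apply_moves:
  plan: "0 0 0 0 0 0; 0 0 0 0 0 0; 0 0 0 0 0 0; 0 0 0.06 0 0 0; 0 0 0.16 0 0 0; 0 0 0.26 0 0 0; 0 -0.1 0.28 0 0 0; 0 -0.2 0.28 0 0 0"
  jaw: 65

```text
clock: 71.9
tcp_pos: [424.4, 127.1, 156.7]
ee_rot: [38.0, 89.8, 36.2]
ft_force: [0.3, -0.1, -0.2]
width: 55.2
```

Request:
apply_moves:
  plan: "0 -0.1 0.02 0 0 0; 0 -0.2 0.04 0 0 0; 0 -0.3 0.06 0 0 0; 0 -0.4 0.06 0 0 0; 0 -0.5 0.06 0 0 0; 0 -0.6 0.06 0 0 0; 0 -0.7 0.06 0 0 0; 0 -0.75 0.06 0 0 0"

```text
clock: 72.9
tcp_pos: [423.5, -249.8, 185.0]
ee_rot: [-128.0, 90.0, -130.0]
ft_force: [-0.6, 0.4, 0.1]
width: 55.3
```

```bash
python3 -c "
from h import *
im=imaging.get_image('scene')
for b in brass('scene',z=17,im=im):
  if b[0][0]>190 and b[0][1]>100 : print('sc',*b)
for b in brass('top',z=29): print('top',*b)
crop('o','scene',200,90,370,320,2.6,im)
g=cv2.cvtColor(im,cv2.COLOR_RGB2GRAY); g0=cv2.imread('pics/a_scene.png',0)
for q in ((190,215,262,290),(145,175,312,345)): print([(G[q[0]:q[1],q[2]:q[3]]<60).sum(1).tolist() for G in (g0,g)])
s=sense();print(s['clock'],s['tcp_pos'],s['ft_force'],s['width'])"
```

```text
sc [297.8, 143.8] 128 [397.6000061035156, 384.3999938964844] [398.6, 384.1] [54.3, 49.8] 177.9
sc [285.6, 156.5] 137 [395.1000061035156, 301.8999938964844] [396.2, 301.5] [55.8, 49.5] 179.1
sc [280.4, 172.5] 143 [422.20001220703125, 224.1999969482422] [422.6, 224.5] [54.3, 46.8] 0.8
sc [362.1, 250.8] 51 [805.5, 96.19999694824219] [805.7, 94.7] [85.0, 7.0] 110.5
sc [234.0, 257.8] 81 [495.0, -150.3000030517578] [493.9, -143.8] [69.4, 18.7] 85.0
top [199.8, 213.3] 139 [421.3999938964844, 225.89999389648438] [420.8, 225.3] [47.4, 36.4] 0.5
top [155.4, 219.4] 146 [398.0, 384.79998779296875] [397.5, 384.7] [47.1, 39.1] 0.5
top [178.2, 220.7] 142 [394.1000061035156, 302.5] [394.7, 303.0] [47.0, 36.8] 0.5
[[0, 0, 0, 0, 0, 0, 0, 0, 6, 8, 10, 10, 10, 9, 7, 7, 4, 0, 0, 0, 0, 0, 0, 0, 0], [0, 0, 0, 0, 0, 0, 0, 0, 6, 8, 10, 10, 10, 9, 7, 7, 4, 0, 0, 0, 0, 0, 0, 0, 0]]
[[0, 0, 0, 0, 0, 0, 0, 0, 0, 2, 8, 13, 15, 17, 19, 19, 20, 20, 21, 21, 20, 20, 18, 17, 15, 13, 9, 0, 0, 0], [0, 0, 0, 0, 0, 0, 0, 0, 0, 2, 8, 13, 15, 17, 19, 19, 20, 20, 20, 21, 19, 20, 18, 17, 15, 13, 9, 0, 0, 0]]
73.0 [ 423.62710656 -249.55218931  184.83636139] [-0.53836933  0.17991008 -0.89941442] 55.68428333446302
```

View pics/o.png

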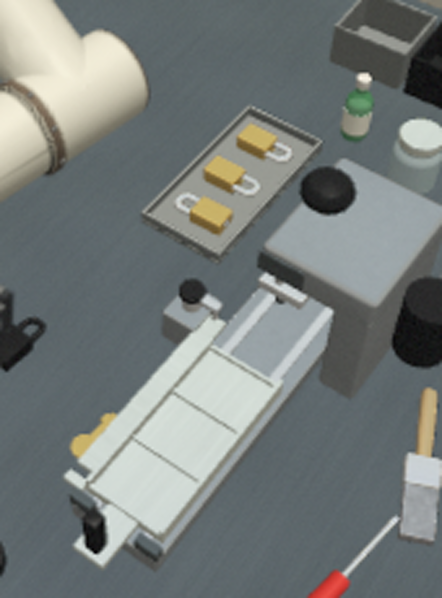

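All three padlocks lie flat in the tray, at (258,140), (225,173) and (212,215). The carriage is at the loading end, the cap and knob are up, and the arm is clear.

```bash
python3 -c "
from h import *
print(close_job())"
```

```text
the job is handed in; nothing more can be done
None
```

The job is done and handed in at 73 s on the robot's clock. All three brass padlocks went one to a bay. The carriage went to the head-end stop and was latched, the knob was pushed to its stop and let spring back, and the latch was released. The carriage was then brought back and the padlocks laid in the grey tray. No verdict was reported on handing in.

- **Padlocks:** in the last pictures all three lie flat in the tray. Their body centres are at about (398, 385), (395, 303) and (422, 225) mm, well inside the walls. Their height was only judged from the picture.
- **Carriage:** the two hard stops were 260 mm apart, which matches the full travel. I backed the handle off about 3.5 mm as I let go at the loading end, so the carriage should be within 4 mm of that stop.
- **Latch cap and knob:** the cap stopped at z 65 mm under 35 N on both presses. It sat about 13 mm lower while locked and is now up where it began, as is the knob.
- **Forces:** no reading at the end of a move went above 36 N.
- **Other things on the bench:** I did not measure these separately. The arm was never sent near any of them except the key, which is still where it was.

No check failed. The one disagreement was the network's mark for the carriage centre, several millimetres off the visible ribs, so I placed the padlocks from the ribs.

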